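Clip the file into the touch-latch drawer

ROBOT

A 7-joint arm with a two-finger parallel gripper is mounted at the origin on the work surface. World frame = base frame: x ahead of the robot, y to its left, z up, the work surface at z = 0. Lengths are in m, angles in rad, forces in N, time in s.
With the tool pointing down it reaches from about 0.425 to 0.925 m from the base axis. Payload 6.8 kg.
Tool frame: the origin (TCP) lies midway between the tips of the shut fingers; the grasp point (between the pads) lies 19 mm behind it; z points along the fingers, y is the direction in which the jaws open and shut (so a half turn about z gives the same grasp; the last joint's range is limited). The gripper opens to 85 mm and grips with 20 to 120 N. Pads are 22 mm wide; open, the fingers measure 114 mm over their backs; the gripper's body (76 mm by 85 mm) begins 54 mm behind the grasp point. The pads swing forward as they close: fully open they stand 13 mm farther back than shut.
Start: joints at [1.222, 0.477, 0.022, 1.555, -0.011, 1.109, -0.083], TCP at [0.161, -0.656, 0.208] pointing down, gripper open.
Joint ranges: [-2.96, 2.96], [-0.34, 2.1], [-1.41, 1.46], [0.24, 2.44], [-1.37, 4.51], [0.17, 1.92], [-2.96, 2.96]. Speed limits (rad/s): [2.39, 2.39, 3.14, 3.14, 3.14, 3.14, 3.14].

INTERFACE

Orientations are given as a unit quaternion [w, x, y, z].
In Python, from station import * gives the robot as it stands. The module is installed in compiled form; this text tells all that it offers.
- The arm moves only by the tool jog_arm, never from a script. Its arguments are lists of equal length, an entry for each row: "dp": the shift along the tool's x, y, z in units of 25 mm (1.0 is 25 mm), a list of three; "angular": the turn, a rotation vector about the tool's x, y, z in units of 5 degrees (1.0 is 5 degrees), a list of three; "claw": the finger opening in mm, from 0 to 85.4. A call has exactly 5 rows; each row is the pose to reach, as a shift and turn from the pose commanded when the call began, along the tool's axes at that moment; what a row does not reach only later rows make up. A row lasts 1/10 s, in which the tool goes at most 50 mm and 8.59 degrees, less where a joint would pass 70% of its speed; a pose out of reach is approached as far as the arm can. A call with a gripper value outside its range is refused whole. The fingers move at their own pace and stop on an object; "grip_force" is the grip in N (left out, the last holds). Time passes only in rows, so rows that repeat a pose let the fingers close, or fill a call up. It gives the time, the measured TCP pose, the force and the opening at its end, in the units of the state.
- get_obs(): the state, without advancing time (a new reading comes with each control period).
- read_camera(name): name is "scene" or "top" or "wrist"; returns a dict with "pixels" (400x640x3 uint8, blue, green, red), "camera_matrix" (3x3 intrinsics, pixels), "rvec" (rotation vector, rad) and "tvec" (3), from world to camera coordinates, as OpenCV has them. Camera axes: x right, y down, z forward; pixel columns grow to the right and rows downward; lengths in m; the calibration is good to about 2 mm. A picture is of the moment at which its call begins. There is no depth.
- hand_in(): hands the job in, once; it reports no verdict.
The state is a dict: "t": time; "q": joint angles; "joint_vel": joint speeds; "joint_torque": joint torques, N m; "eef_pos": TCP position; "tool_rot": TCP orientation; "contact_force": force on the tool from outside, world axes, zero at the start; "torque": the same for the moment, N m; "gripper_width": opening from 0.0 (shut) to 1.0 (fully open).
Only numpy, scipy, OpenCV 4.12 (cv2) and the standard library are available. Lean on these libraries where they do the work, as an engineer would, in place of code of your own. Each camera call takes 0.05 s, during which the arm holds its last target.

TASK

Press the plain pale drawer front of the little tool chest, on its side towards the robot, so that it springs out, then get the wood-handled file out from under the riser and press it down into the drawer's sprung clip, handle in the wide rest and tip in the narrow slot. Finally push the drawer shut until it latches flush with the file clipped inside, and leave everything else on the table standing where it is.

Things in the scene. Friction and masses are not known exactly. Their poses are not given: they have to be found in the camera images.
- chest: Fixed low plywood tool chest, 170 deep, 230 wide, 84 high (mm). Origin on the table under the middle of its front face; +x runs into the chest, +y along its width, z up. One drawer fills the front; the top board is set back 20 mm from the front. Its yaw is within 0.25 rad of facing the robot; it stands on the left or on the right.
- drawer (a joint): Drawer travel in m, towards the chest's -x: 0 latched flush, 0.095 fully out (stop). Touch latch: from 0, press in 5 mm or more (hard stop at 9 mm; 4 to 5 N), let go, back off: a damped 3 to 4 N spring drives it out in 0.5 s. To relatch push it in until it has sunk 4 mm or more behind flush (to the stop is fine; about 5 N) and let go: it returns to 0 and stays; pressed less it springs out again.
- drawer_face (a point): Centre of the drawer's plain pale front panel, on its outer face, 46 mm above the table; moves with the drawer. Panel 208 wide, 73 high (10 to 83 mm above the table), 10 thick, no handle, top edge seen from above. Axes as the chest's. With the drawer out, 85 mm are clear in x from panel to chest; the other drawer walls are low (32 mm above the table), its floor 18 mm above the table.
- clip_seat (a point): On the seated rod's axis at the middle of the steel fork clip (12 long in y): 52 mm behind the panel's outer face, 24 mm to the chest's +y of its middle, 48 mm above the table. Axes as the chest's. The seated file lies along y, tip to +y. Fixed prong on the clip's -x side, top 66 mm above the table; sprung jaw on the +x side.
- jaw (a joint): Angle in rad of the clip's sprung jaw, hinged along y below the rod: 0 shut, grows as it is forced outward (to about 0.14 as the rod passes). Its lip gives way about 2.5 mm when the rod is pushed straight down, 5 to 8 N, and snaps back over it. The rod first meets the lip with its axis about 60 mm above the table and is seated at 48.
- guard_seat (a point): On the seated rod's axis, 39 mm to +y of clip_seat: middle of the narrow wooden slot that takes the tip end, 16 mm between its walls, 18 long in y, walls to 66 mm above the table, floor 40 mm above it.
- rest_seat (a point): On the seated file's axis, 94 mm to -y of clip_seat: middle of the wide wooden rest that takes the handle, 24 mm between its walls, 16 long in y, walls to 60 mm above the table, floor 39 mm above it. Between rest and clip 80 mm of the file are free for fingers.
- riser: Fixed low wooden riser (shelf), 130 deep, 150 wide, 50 high, open only at its front, 40 mm clear height inside, side and back walls 6 mm. Origin on the table under the middle of its open front edge; +x runs into it. Two small bottles stand on it at least 45 mm behind the front edge. Yaw within 0.3 rad of facing the robot; stands on the side where the chest is not.
- file: Loose round file, 170 long, 0.07 to 0.14 kg: square wooden handle 18 x 18, 95 long, then a bare steel rod 9 in diameter, 75 long. Origin where they meet, under the handle (axis 9 mm higher); +x points to the tip. It lies flat on the table, handle hidden under the riser, the last 47 to 59 mm of the rod sticking out of its front; it must be drawn out about 130 mm to be clear.
- file_tip (a point): End of the rod, on the axis, 75 mm from where handle and rod meet.
- file_neck (a point): On the axis, on the rod 14 mm from the handle: this point belongs at clip_seat when seated (about 8 mm of play lengthwise).
- file_handle (a point): On the axis, in the handle 25 mm behind the rod: a good place to grip for pressing it into the clip.
- tall_bottle: Bystander: green bottle, 60 in diameter, 190 tall, in the middle behind. Origin under its foot.
- paste_jar: Bystander: clear jar, 50 in diameter, 70 tall, in the middle between chest and riser. Origin under its foot.
- ink_bottle: Bystander: ink bottle, 36 in diameter, 55 tall, on the riser. Origin under its foot.
- dropper_bottle: Bystander: amber bottle, 30 in diameter, 75 tall, on the riser. Origin under its foot.
- phone: Bystander: dark phone, 148 x 72 x 9, lying at the right. Origin under its middle.
- case: Bystander: dark spectacle case, 150 x 60 x 36, lying at the left. Origin under its middle.
- eraser: Bystander: white eraser block, 60 x 24 x 16, lying in the middle in front of the jar. Origin under its middle.

How it is judged:
By the outcome, as a careful person would: the job done as asked, in the order asked, and still so for the second after the job is handed in, with the robot touching nothing.
It also fails if it takes over 69 s, if anything falls off the work surface, if the arm or the gripper's body presses on something with over 40 N, if the wrist force passes 120 N, or if a joint passes its speed limit or range.

## Working session

There is one attempt and no reset: what is moved stays moved. The work goes in short steps, Python scripts to look and compute and a tool call to move; the robot and the scene stay as the last step left them, time stands still between calls to the robot, and variables do not carry over. Pictures are saved under pics/ and viewed, and the job is handed in when it is done.

Besides the shell and the picture viewer there is one more tool, called after "Call:" as a command line: name --argument value ..., lists and objects as JSON in quotes. jog_arm: Moves the arm, as the interface text tells. Its arguments: {"type":"object","properties":{"dp":{"type":"array","items":{"type":"array","items":{"type":"number"}}},"angular":{"type":"array","items":{"type":"array","items":{"type":"number"}}},"claw":{"type":"array","items":{"type":"number"}},"grip_force":{"type":"number"}},"required":["dp","angular","claw"]}

```bash
mkdir -p pics; cat > h.py <<'E'
from station import *
import numpy as np, cv2
from scipy.spatial.transform import Rotation as R
def cam(n,save=None):
    c=read_camera(n)
    if save: cv2.imwrite('pics/'+save+'.png',c['pixels'])
    return c
def ray(c,uv):
    Rm=cv2.Rodrigues(np.array(c['rvec'],float))[0]; t=np.array(c['tvec'],float).ravel()
    d=Rm.T@np.linalg.inv(np.array(c['camera_matrix']))@np.array([uv[0],uv[1],1.]); o=-Rm.T@t
    return o,d
def onz(c,uv,z):
    o,d=ray(c,uv); return o+d*(z-o[2])/d[2]
def proj(c,p):
    return cv2.projectPoints(np.array(p,float).reshape(-1,3),np.array(c['rvec'],float),np.array(c['tvec'],float),np.array(c['camera_matrix'],float),None)[0].reshape(-1,2)
def tool(): 
    o=get_obs(); q=np.array(o['tool_rot']); return np.array(o['eef_pos']),R.from_quat(q[[1,2,3,0]])
def delta(target,Rt=None):
    p,r=tool(); d=r.inv().apply(np.array(target)-p)/0.025
    a=(r.inv()*Rt).as_rotvec()/np.radians(5) if Rt is not None else None
    return d,a
E
python3 - <<'E'
from h import *
np.set_printoptions(precision=4,suppress=True)
o=get_obs()
for k in o: print(k,o[k])
print(tool()[1].as_matrix())
for n in ['scene','top','wrist']:
    c=cam(n,n+'0'); print(n,c['camera_matrix'],ray(c,(320,200)))
E
```

```text
t 0.0
q [ 1.2219  0.4778  0.0223  1.5565 -0.0115  1.1093 -0.0831]
joint_vel [-0.0007  0.0004 -0.0006 -0.0011 -0.0006 -0.0005 -0.0003]
joint_torque [ -0.0007 -59.6456   1.6078 -28.12     0.0125   0.0094  -0.    ]
eef_pos [ 0.1608 -0.6549  0.2072]
tool_rot [-0.0009  0.9928  0.1201 -0.0002]
contact_force [-0.3805  0.4922 -0.5448]
torque [-0.0114 -0.001   0.0467]
gripper_width 0.9960765776284132
[[ 0.9711  0.2385 -0.0006]
 [ 0.2385 -0.9711  0.0018]
 [-0.0001 -0.0019 -1.    ]]
scene [[430.0027   0.     315.472 ]
 [  0.     430.0027 202.8426]
 [  0.       0.       1.    ]] (array([1.0381, 0.4345, 0.9811]), array([-0.4346, -0.3775, -0.8178]))
top [[469.2381   0.     323.7872]
 [  0.     469.2381 196.6648]
 [  0.       0.       1.    ]] (array([ 0.3633, -0.0051,  1.1932]), array([ 0.1738,  0.0011, -0.9848]))
wrist [[298.6306   0.     318.1697]
 [  0.     298.6306 194.2287]
 [  0.       0.       1.    ]] (array([ 0.2279, -0.6389,  0.3739]), array([-0.285 , -0.0735, -0.9559]))
```

View pics/scene0.png

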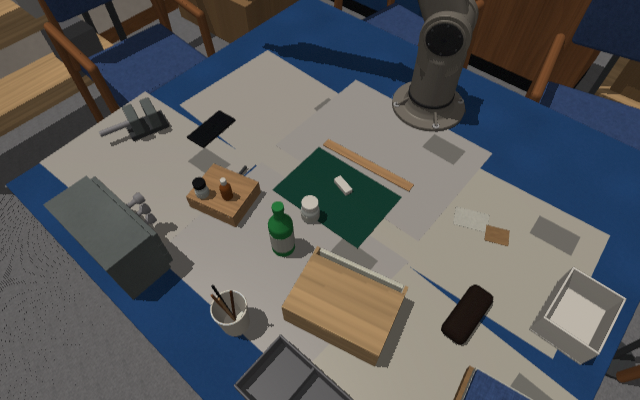

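View pics/top0.png

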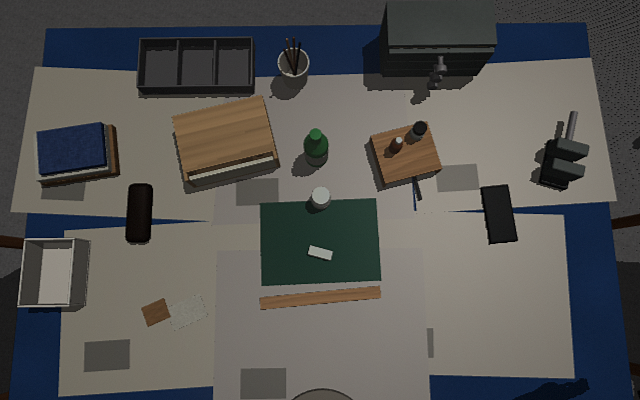

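View pics/wrist0.png

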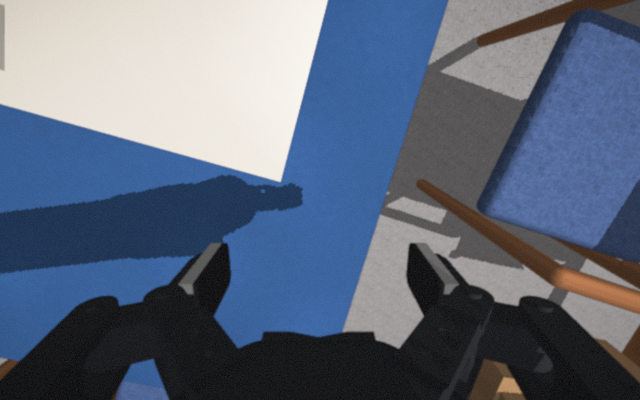

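```bash
python3 - <<'E'
from h import *
im=cv2.imread('pics/top0.png')
cv2.imwrite('pics/t_chest.png',cv2.resize(im[85:200,160:290],None,fx=5,fy=5,interpolation=cv2.INTER_CUBIC))
cv2.imwrite('pics/t_riser.png',cv2.resize(im[115:220,360:450],None,fx=5.5,fy=5.5,interpolation=cv2.INTER_CUBIC))
im=cv2.imread('pics/scene0.png')
cv2.imwrite('pics/s_chest.png',cv2.resize(im[240:365,275:415],None,fx=4.5,fy=4.5,interpolation=cv2.INTER_CUBIC))
cv2.imwrite('pics/s_riser.png',cv2.resize(im[150:230,180:270],None,fx=6,fy=6,interpolation=cv2.INTER_CUBIC))
E
```

```text
(no output)
```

View pics/t_chest.png

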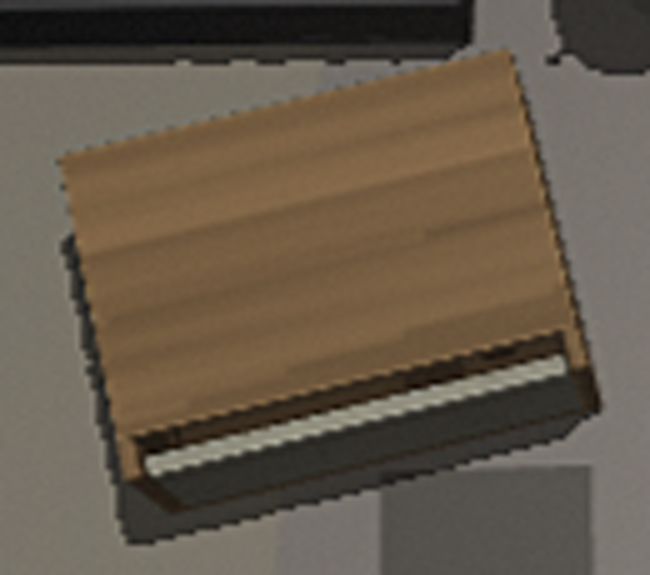

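View pics/t_riser.png

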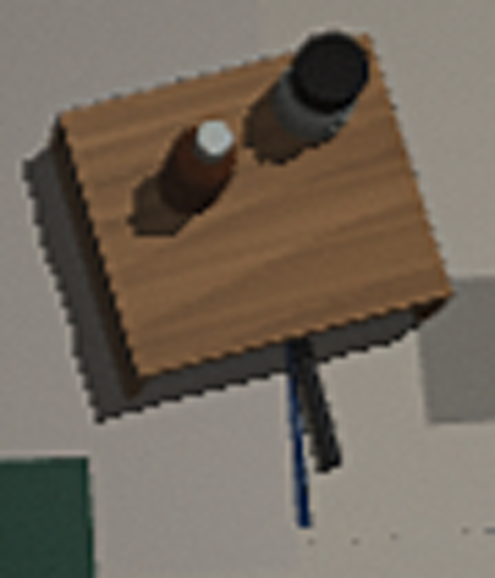

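View pics/s_chest.png

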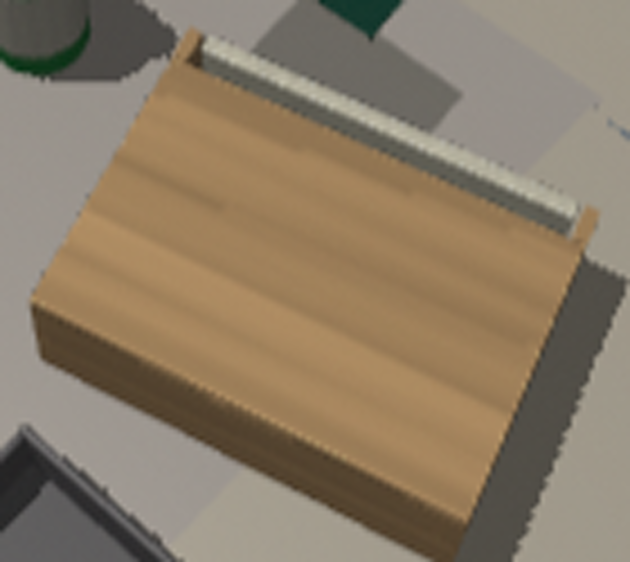

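View pics/s_riser.png

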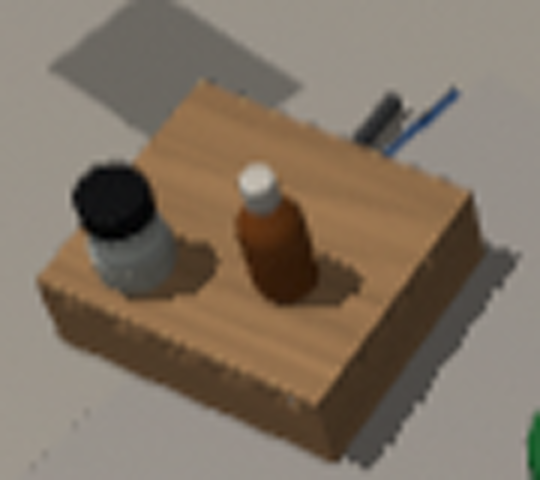

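```bash
python3 - <<'E'
from h import *
np.set_printoptions(precision=4,suppress=True)
ct=read_camera('top'); cs=read_camera('scene')
def C(p,off,f): return ((p[0]+.5)/f-.5+off[0],(p[1]+.5)/f-.5+off[1])
print('top')
for n,p,z in [('BL',(62,158),.084),('BR',(512,50),.084),('FLwall',(122,480),.084),('FRwall',(585,365),.084),('panelL',(150,475),.083),('panelR',(567,372),.083),('panelLb',(145,457),.083),('panelRb',(563,355),.083)]:
    print(n,onz(ct,C(p,(160,85),5),z))
print('scene')
for n,p,z in [('BR',(32,300),.084),('BL',(465,522),.084),('FR',(190,30),.084),('FL',(595,210),.084),('pR',(205,38),.083),('pL',(578,203),.083)]:
    print(n,onz(cs,C(p,(275,240),4.5),z))
print('riser top')
for n,p,z in [('BL',(60,118),.05),('BR',(370,37),.05),('FL',(138,377),.05),('FR',(452,292),.05),('tipL',(318,472),.009),('tipR',(341,466),.009),('atedgeL',(296,345),.009),('atedgeR',(313,345),.009)]:
    print(n,onz(ct,C(p,(360,115),5.5),z))
print('riser scene')
for n,p,z in [('BR',(38,280),.05),('BL',(318,408),.05),('FR',(203,82),.05),('FL',(472,193),.05),('tipa',(388,95),.009),('tipb',(402,103),.009),('e1',(355,137),.009),('e2',(383,147),.009)]:
    print(n,onz(cs,C(p,(180,150),6),z))
E
```

```text
top
BL [0.7751 0.36   0.084 ]
BR [0.8289 0.1376 0.084 ]
FLwall [0.6113 0.324  0.084 ]
FRwall [0.6656 0.1006 0.084 ]
panelL [0.6138 0.3108 0.083 ]
panelR [0.6625 0.1095 0.083 ]
panelLb [0.6228 0.3136 0.083 ]
panelRb [0.6711 0.1115 0.083 ]
scene
BR [0.8301 0.1419 0.084 ]
BL [0.7778 0.3624 0.084 ]
FR [0.668  0.1023 0.084 ]
FL [0.6135 0.3212 0.084 ]
pR [0.666 0.111 0.083]
pL [0.6154 0.3125 0.083 ]
riser top
BL [ 0.7281 -0.1342  0.05  ]
BR [ 0.7653 -0.2796  0.05  ]
FL [ 0.6055 -0.1655  0.05  ]
FR [ 0.6431 -0.3103  0.05  ]
tipL [ 0.5677 -0.2535  0.009 ]
tipR [ 0.5704 -0.2644  0.009 ]
atedgeL [ 0.6285 -0.2462  0.009 ]
atedgeR [ 0.6284 -0.2543  0.009 ]
riser scene
BR [ 0.7676 -0.2757  0.05  ]
BL [ 0.7323 -0.1304  0.05  ]
FR [ 0.6432 -0.3069  0.05  ]
FL [ 0.607  -0.1634  0.05  ]
tipa [ 0.5723 -0.2642  0.009 ]
tipb [ 0.5713 -0.2553  0.009 ]
e1 [ 0.6009 -0.2572  0.009 ]
e2 [ 0.5963 -0.2423  0.009 ]
```

```bash
cat >> h.py <<'E'
CY=0.236; CX=np.array([np.cos(CY),np.sin(CY),0]); CYv=np.array([-np.sin(CY),np.cos(CY),0]); CO=np.array([0.6395,0.212,0])
def ch(x,y,z): return CO+x*CX+y*CYv+np.array([0,0,z])
def down(yaw):  # tool x at yaw, z down
    return R.from_matrix(np.array([[np.cos(yaw),np.sin(yaw),0],[np.sin(yaw),-np.cos(yaw),0],[0,0,-1]]))
def plan(t,yaw=None):
    d,a=delta(t,None if yaw is None else down(yaw))
    o=get_obs()
    print('t %.2f pos'%o['t'],np.round(o['eef_pos'],4),'F',np.round(o['contact_force'],1),'w',round(o['gripper_width']*85.4,1),'q',np.round(o['q'],2))
    print('dp',np.round(d,2),'ang',None if a is None else np.round(a,2))
E
python3 - <<'E'
from h import *
plan([.38,-.5,.24],np.pi/2+CY)
E
```

```text
t 0.25 pos [ 0.1609 -0.6552  0.2077] F [0.1 0.3 0.1] w 85.6 q [ 1.22  0.48  0.02  1.56 -0.01  1.11 -0.08]
dp [ 9.99 -3.94 -1.29] ang [-1.000e-02 -1.000e-02 -1.794e+01]
```

Call:
jog_arm --dp '[[1.8, -0.7, -0.3], [3.6, -1.4, -0.6], [5.4, -2.1, -0.9], [7.2, -2.8, -1.2], [9, -3.5, -1.3]]' --angular '[[0, 0, -1.6], [0, 0, -3.2], [0, 0, -4.8], [0, 0, -6.4], [0, 0, -8]]' --claw '[0, 0, 0, 0, 0]' --grip_force 40

```text
t: 0.75
eef_pos: [0.3602, -0.5159, 0.2418]
tool_rot: [0.001, 0.891, 0.455, 0.0]
contact_force: [0.3, -0.3, 1.0]
gripper_width: 0.141
```

```bash
python3 - <<'E'
from h import *
plan([.49,-.3,.24],np.pi/2+CY)
E
```

```text
t 0.75 pos [ 0.3602 -0.5159  0.2418] F [ 0.3 -0.3  1. ] w 12.0 q [ 1.01  0.38 -0.19  1.62  0.08  1.14  0.17]
dp [10.04 -0.86  0.06] ang [ 0.01  0.01 -9.88]
```

Call:
jog_arm --dp '[[1.9, -0.2, 0], [3.8, -0.3, 0], [5.7, -0.5, 0], [7.6, -0.7, 0], [9.5, -0.8, 0]]' --angular '[[0, 0, -1.6], [0, 0, -3.2], [0, 0, -4.8], [0, 0, -6.4], [0, 0, -8]]' --claw '[0, 0, 0, 0, 0]'

```text
t: 1.25
eef_pos: [0.4832, -0.3117, 0.2409]
tool_rot: [0.0, 0.681, 0.732, -0.0]
contact_force: [0.3, -0.6, -1.3]
gripper_width: 0.002
```

```bash
python3 - <<'E'
from h import *
plan(ch(-.15,0,.15),np.pi/2+CY)
E
```

```text
t 1.25 pos [ 0.4832 -0.3117  0.2409] F [ 0.3 -0.6 -1.3] w 0.1 q [ 0.8   0.32 -0.42  1.74  0.14  1.12  0.41]
dp [19.47  1.82  3.63] ang [-0.    0.   -1.88]
```

Call:
jog_arm --dp '[[1.9, 0.2, 0.2], [3.8, 0.4, 0.4], [5.7, 0.5, 0.6], [7.6, 0.7, 0.8], [9.5, 0.9, 1]]' --angular '[[0, 0, -1], [0, 0, -1.88], [0, 0, -1.88], [0, 0, -1.88], [0, 0, -1.88]]' --claw '[0, 0, 0, 0, 0]'

```text
t: 1.75
eef_pos: [0.4892, -0.0733, 0.2157]
tool_rot: [0.0, 0.621, 0.784, -0.0]
contact_force: [-0.0, 0.3, -0.2]
gripper_width: -0.003
```

```bash
python3 - <<'E'
from h import *
plan(ch(-.10,0,.12),np.pi/2+CY)
E
```

```text
t 1.75 pos [ 0.4892 -0.0733  0.2157] F [-0.   0.3 -0.2] w -0.3 q [ 0.54  0.22 -0.59  1.94  0.14  1.02  0.12]
dp [9.72 4.45 3.82] ang [ 0.    0.01 -0.07]
```

Call:
jog_arm --dp '[[1.8, 0.7, 0.7], [3.6, 1.4, 1.4], [5.4, 2.1, 2.1], [7.2, 2.8, 2.8], [9, 3.5, 3.5]]' --angular '[[0, 0, 0], [0, 0, 0], [0, 0, 0], [0, 0, 0], [0, 0, 0]]' --claw '[0, 0, 0, 0, 0]'

```text
t: 2.25
eef_pos: [0.5226, 0.1593, 0.1299]
tool_rot: [0.0, 0.621, 0.783, 0.0]
contact_force: [1.0, -0.2, 0.7]
gripper_width: 0.004
```

```bash
python3 - <<'E'
from h import *
plan(ch(-.04,0,.045),np.pi/2+CY)
E
```

```text
t 2.25 pos [0.5226 0.1593 0.1299] F [ 1.  -0.2  0.7] w 0.4 q [ 0.09  0.43 -0.63  1.91  0.32  0.91 -0.47]
dp [0.98 3.43 3.4 ] ang [ 0.    0.   -0.07]
```

Call:
jog_arm --dp '[[0.3, 0.4, 1.4], [0.6, 0.8, 2.8], [1, 1.6, 3.4], [1, 2.6, 3.4], [1, 3.4, 3.4]]' --angular '[[0, 0, 0], [0, 0, 0], [0, 0, 0], [0, 0, 0], [0, 0, 0]]' --claw '[0, 0, 0, 0, 0]'

```text
t: 2.75
eef_pos: [0.6, 0.202, 0.0445]
tool_rot: [-0.0, 0.621, 0.784, -0.0]
contact_force: [1.3, 0.4, 0.3]
gripper_width: -0.001
```

```bash
python3 - <<'E'
from h import *
plan(ch(-.0145,0,.045),np.pi/2+CY)
cam('wrist','w1')
E
```

```text
t 2.75 pos [0.6    0.202  0.0445] F [1.3 0.4 0.3] w -0.1 q [-0.03  0.66 -0.55  1.75  0.44  0.86 -0.55]
dp [ 0.02  1.05 -0.02] ang [-0.01 -0.   -0.06]
```

View pics/w1.png

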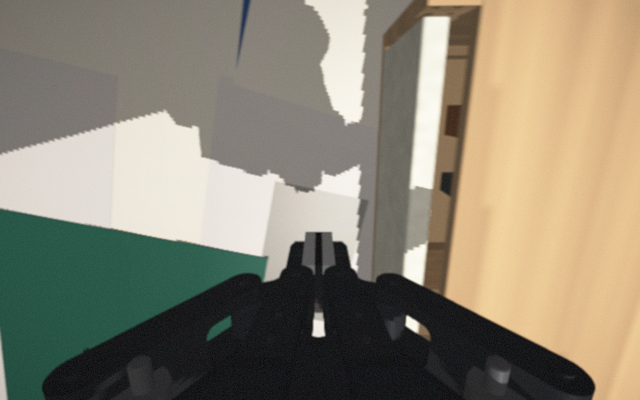

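Call:
jog_arm --dp '[[0, 0.7, 0], [0, 1.0, 0], [0, 1.1, 0], [0, 1.2, 0], [0, 1.3, 0]]' --angular '[[0, 0, 0], [0, 0, 0], [0, 0, 0], [0, 0, 0], [0, 0, 0]]' --claw '[0, 0, 0, 0, 0]'

```text
t: 3.3
eef_pos: [0.6297, 0.2084, 0.0453]
tool_rot: [-0.0, 0.621, 0.784, -0.001]
contact_force: [-3.9, -1.4, 2.1]
gripper_width: -0.0
```

Call:
jog_arm --dp '[[0, 0.05, 0], [0, 0.1, 0], [0, 0.15, 0], [0, 0.18, 0], [0, 0.18, 0]]' --angular '[[0, 0, 0], [0, 0, 0], [0, 0, 0], [0, 0, 0], [0, 0, 0]]' --claw '[0, 0, 0, 0, 0]'

```text
t: 3.8
eef_pos: [0.6354, 0.2098, 0.0453]
tool_rot: [-0.0, 0.621, 0.784, -0.0]
contact_force: [-3.5, -1.9, -0.3]
gripper_width: 0.004
```

Call:
jog_arm --dp '[[0, 0.05, 0], [0, 0.1, 0], [0, 0.1, 0], [0, -1.5, 0], [0, -3.2, 0]]' --angular '[[0, 0, 0], [0, 0, 0], [0, 0, 0], [0, 0, 0], [0, 0, 0]]' --claw '[0, 0, 0, 0, 0]'

```text
t: 4.3
eef_pos: [0.5589, 0.1926, 0.046]
tool_rot: [0.001, 0.621, 0.783, 0.002]
contact_force: [0.4, 0.9, -0.0]
gripper_width: -0.001
```

```bash
python3 - <<'E'
from h import *
plan(ch(-.14,0,.1),np.pi/2+CY)
cam('top','top2')
E
```

```text
t 4.30 pos [0.5589 0.1926 0.046 ] F [ 0.4  0.9 -0. ] w -0.1 q [-0.01  0.6  -0.56  1.86  0.43  0.8  -0.57]
dp [-0.01 -2.28 -2.17] ang [ 0.05 -0.02 -0.07]
```

View pics/top2.png

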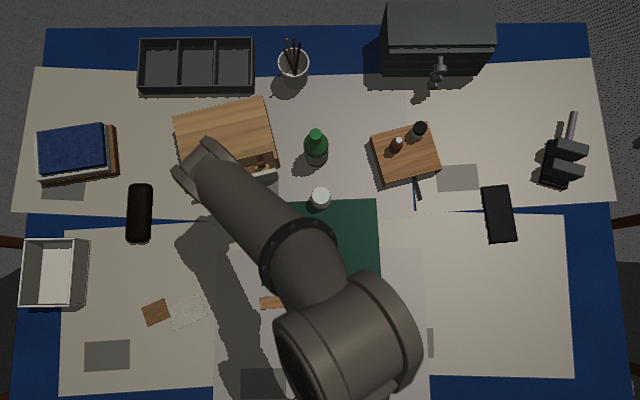

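Call:
jog_arm --dp '[[0, -1.5, 0], [0, -2.2, -0.5], [0, -2.4, -2], [0, -2.4, -4], [0, -2.4, -6]]' --angular '[[0, 0, 0], [0, 0, 0], [0, 0, 0], [0, 0, 0], [0, 0, 0]]' --claw '[0, 0, 0, 0, 0]'

```text
t: 4.85
eef_pos: [0.4999, 0.1786, 0.1978]
tool_rot: [0.0, 0.621, 0.784, 0.001]
contact_force: [1.4, -0.1, -0.9]
gripper_width: -0.0
```

```bash
python3 - <<'E'
from h import *
plan([.44,-.1,.22],np.pi+.15)
cam('wrist','w3');cam('scene','s3')
E
```

```text
t 4.85 pos [0.4999 0.1786 0.1978] F [ 1.4 -0.1 -0.9] w -0.0 q [ 0.11  0.33 -0.69  1.88  0.24  1.02 -0.45]
dp [-10.3   -4.88  -0.91] ang [ 3.000e-02  1.000e-02 -1.707e+01]
```

View pics/w3.png

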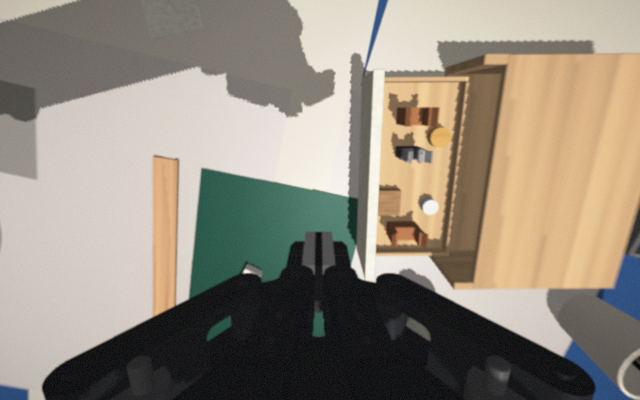

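View pics/s3.png

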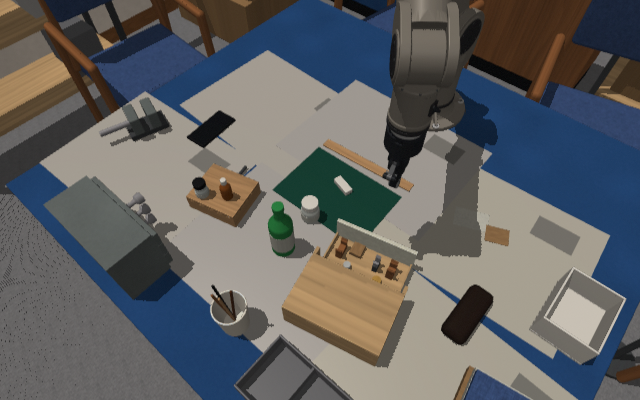

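```bash
python3 - <<'E'
from h import *
im=cv2.imread('pics/w3.png')
cv2.imwrite('pics/w3z.png',cv2.resize(im[60:290,355:490],None,fx=2.6,fy=2.6,interpolation=cv2.INTER_CUBIC))
im=cv2.imread('pics/s3.png')
cv2.imwrite('pics/s3z.png',cv2.resize(im[215:295,320:420],None,fx=7,fy=7,interpolation=cv2.INTER_CUBIC))
E
```

```text
(no output)
```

View pics/w3z.png

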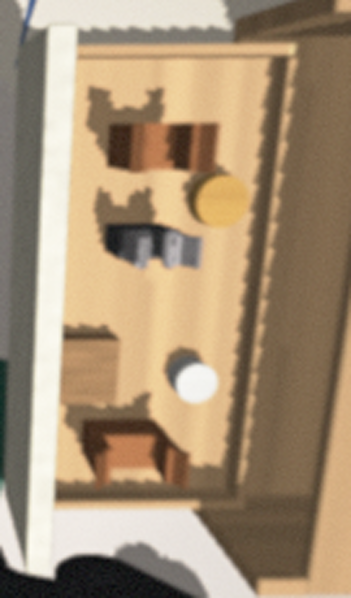

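View pics/s3z.png

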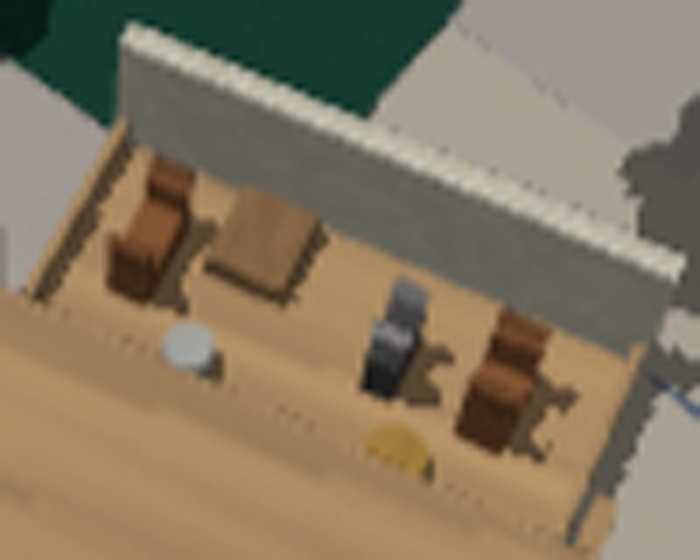

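```bash
cat >> h.py <<'E'
def tri(c1,p1,c2,p2):
    o1,d1=ray(c1,p1);o2,d2=ray(c2,p2);d1/=np.linalg.norm(d1);d2/=np.linalg.norm(d2)
    A=np.c_[d1,-d2];s=np.linalg.lstsq(A,o2-o1,rcond=None)[0]
    a=o1+s[0]*d1;b=o2+s[1]*d2
    return (a+b)/2,np.linalg.norm(a-b)
def tochest(p):
    v=np.array(p)-CO; return np.array([v@CX,v@CYv,v[2]])
E
python3 - <<'E'
from h import *
np.set_printoptions(precision=4,suppress=True)
cw=read_camera('wrist'); cs=read_camera('scene')
np.save('camw3.npy',cw,allow_pickle=True)
def W(x,y): return ((x+.5)/2.6-.5+355,(y+.5)/2.6-.5+60)
def S(x,y): return ((x+.5)/7-.5+320,(y+.5)/7-.5+215)
P={'white':((195,382),(190,345)),'yellow':((220,201),(398,448)),'block +y+x':((119,338),(277,293)),'block -y+x':((118,400),(208,265)),
'panel +y top in':((75,27),(668,275)),'panel -y top in':((53,577),(125,45)),
'guard fix +y outer':((110,124),(550,318)),'guard jaw':((217,124),(530,380)),
'clip prong':((107,226),(428,290)),
'rest jaw +y':((163,420),(153,245)) }
for k,(a,b) in P.items():
    p,e=tri(cw,W(*a),cs,S(*b)); print(k,tochest(p),'err',round(e,4))
for n,c,f in(('w3',cw,lambda q:((q+.5-[355,60])*2.6-.5)),('s3',cs,lambda q:((q+.5-[320,215])*7-.5))):
    im=cv2.imread('pics/%sz.png'%n)
    for x,y,z in [(-.043,.024,.048),(-.043,.063,.048),(-.043,-.07,.048),(-.095,.104,.083),(-.095,-.104,.083),(-.043,.018,.066),(-.043,.03,.066),(-.043,-.028,.048),(-.043,.054,.066),(-.043,.072,.066),(-.051,.072,.066),(-.035,.072,.066),(-.043-.012,-.062,.06),(-.031,-.062,.06)]:
        q=f(proj(c,ch(x,y,z))[0]); cv2.circle(im,tuple(int(v) for v in q),3,(255,0,255),-1)
    cv2.imwrite('pics/%so.png'%n,im)
E
```

```text
white [-0.008  -0.0377  0.0434] err 0.0002
yellow [-0.0052  0.0414  0.0434] err 0.0005
block +y+x [-0.0421 -0.0191  0.0389] err 0.0015
block -y+x [-0.0408 -0.0464  0.0402] err 0.0012
panel +y top in [-0.0803  0.1021  0.0929] err 0.0033
panel -y top in [-0.0784 -0.0998  0.096 ] err 0.0041
guard fix +y outer [-0.0603  0.0715  0.0693] err 0.0025
guard jaw [-0.0269  0.073   0.0859] err 0.0013
clip prong [-0.0563  0.0312  0.0595] err 0.0049
rest jaw +y [-0.0272 -0.0563  0.059 ] err 0.0128
```

View pics/w3o.png

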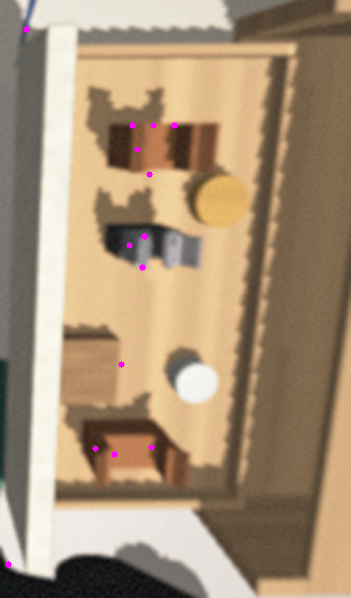

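View pics/s3o.png

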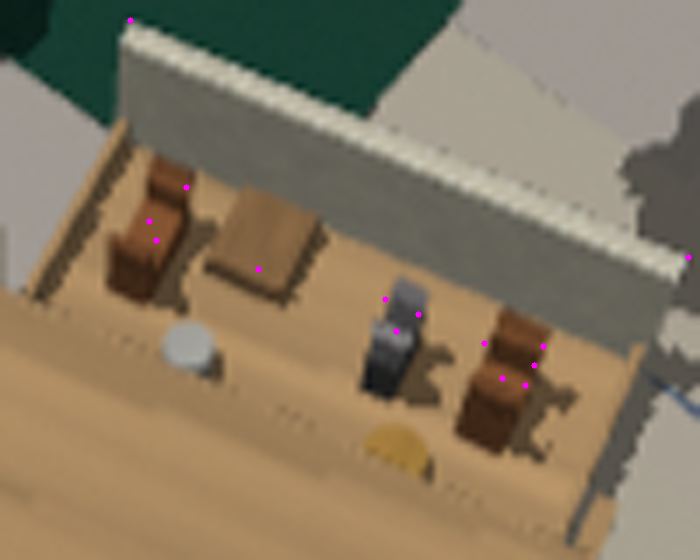

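```bash
python3 - <<'E'
from h import *
np.set_printoptions(precision=4,suppress=True)
p=get_obs()['eef_pos'];print(p,get_obs()['t'])
cw=cam('wrist','w4'); cs=cam('scene','s4')
np.save('cw4.npy',cw,allow_pickle=True);np.save('cs4.npy',cs,allow_pickle=True)
for n,c,o,f in(('w4',cw,(355,60),2.6),('s4',cs,(320,215),7)):
    im=cv2.imread('pics/%s.png'%n)
    im=im[60:290,355:490] if n=='w4' else im[215:295,320:420]
    im=cv2.resize(im,None,fx=f,fy=f,interpolation=cv2.INTER_CUBIC)
    for x,y,z in [(-.043,.024,.048),(-.095,.104,.083),(-.095,-.104,.083),(-.043,.018,.066),(-.043,.03,.066),(-.043,-.028,.048),(-.051,.072,.066),(-.035,.072,.066),(-.043-.012,-.062,.06),(-.031,-.062,.06)]:
        q=(proj(c,ch(x,y,z))[0]+.5-o)*f-.5; cv2.circle(im,tuple(int(v) for v in q),3,(255,0,255),-1)
    cv2.imwrite('pics/%so.png'%n,im)
E
```

```text
[0.5013 0.1788 0.1976] 5.05
```

View pics/w4o.png

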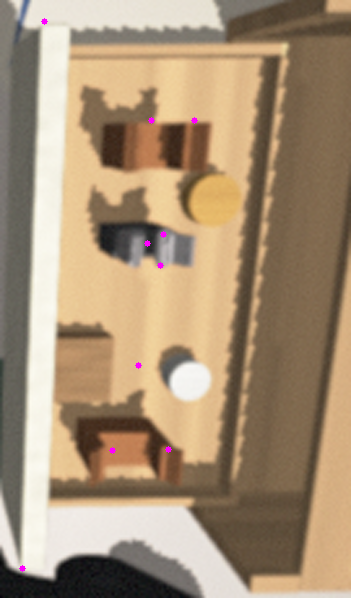

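View pics/s4o.png

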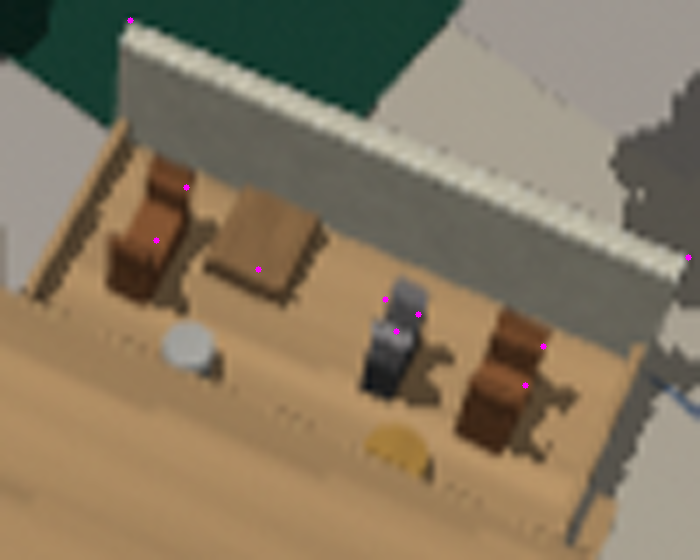

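```bash
python3 - <<'E'
from h import *
im=cv2.imread('pics/w4.png'); cv2.imwrite('pics/w4a.png',cv2.resize(im[95:255,370:450],None,fx=8,fy=8,interpolation=cv2.INTER_CUBIC)[:640] )
cv2.imwrite('pics/w4b.png',cv2.resize(im[205:260,370:450],None,fx=8,fy=8,interpolation=cv2.INTER_CUBIC))
im=cv2.imread('pics/s4.png'); cv2.imwrite('pics/s4a.png',cv2.resize(im[250:282,365:403],None,fx=16,fy=16,interpolation=cv2.INTER_CUBIC))
E
```

```text
(no output)
```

View pics/w4a.png

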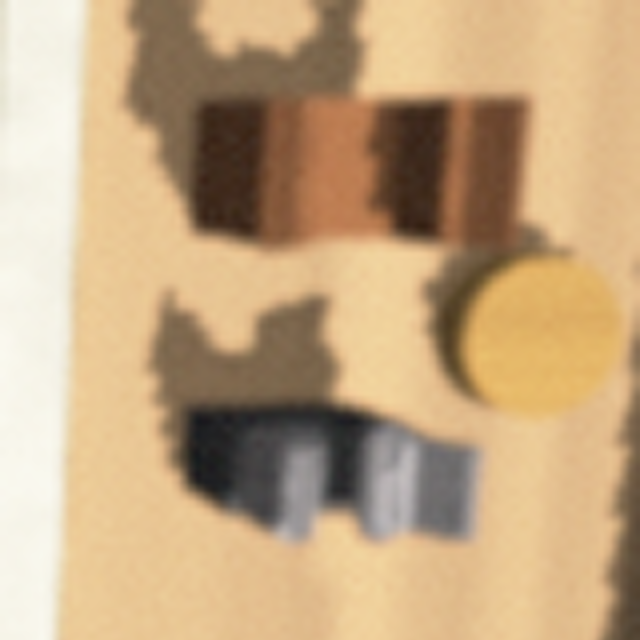

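View pics/w4b.png

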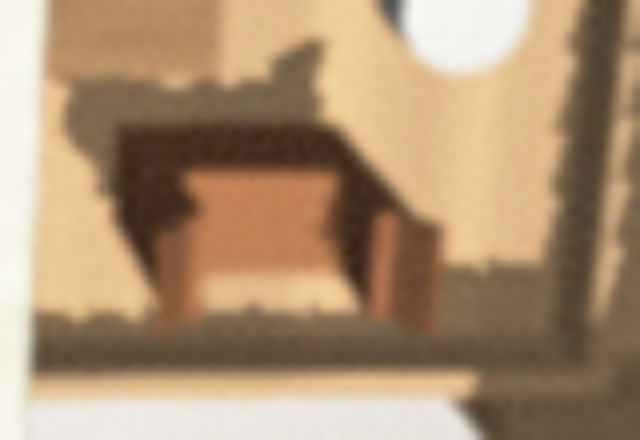

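View pics/s4a.png

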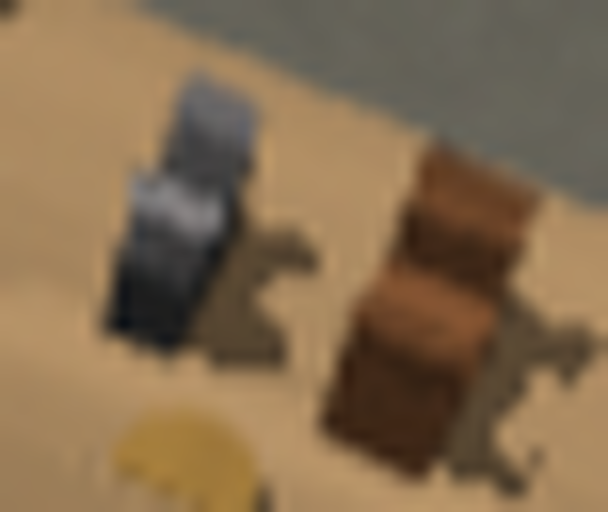

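```bash
python3 - <<'E'
from h import *
np.set_printoptions(precision=4,suppress=True)
cw=np.load('cw4.npy',allow_pickle=True).item(); cs=np.load('cs4.npy',allow_pickle=True).item()
A=lambda x,y:((x+.5)/8-.5+370,(y+.5)/8-.5+95)
B=lambda x,y:((x+.5)/8-.5+370,(y+.5)/8-.5+205)
S=lambda x,y:((x+.5)/16-.5+365,(y+.5)/16-.5+250)
for n,p,z in [('gL',A(302,170),.066),('gR',A(450,170),.066),('gLo',A(265,100),.066),('gRo',A(530,98),.066),('clipL',A(325,480),.06),('clipR',A(360,480),.06),('clipgray',A(475,490),.066),
 ('restLi',B(192,250),.06),('restRi',B(375,250),.06),('restLo',B(157,320),.06),('restRo',B(437,325),.06)]:
    print('w',n,tochest(onz(cw,p,z)))
for n,p,z in [('g farwall in -y',S(405,225),.066),('g farwall in +y',S(530,240),.066),('g near in -y',S(385,265),.066),('g near in +y',S(495,310),.066),('clip near lip mid',S(180,185),.064),('clip prong mid',S(210,130),.062)]:
    print('s',n,tochest(onz(cs,p,z)))
for n,p in [('panel top +y out',(370.7,69.3)),('-y out',(363.5,279))]:
    print(n,tochest(onz(cw,p,.083)))
E
```

```text
w gL [-0.0557  0.0629  0.066 ]
w gR [-0.0378  0.0628  0.066 ]
w gLo [-0.0608  0.0711  0.066 ]
w gRo [-0.0289  0.0711  0.066 ]
w clipL [-0.0481  0.0244  0.06  ]
w clipR [-0.0436  0.0244  0.06  ]
w clipgray [-0.031   0.0239  0.066 ]
w restLi [-0.0594 -0.0655  0.06  ]
w restRi [-0.0341 -0.0657  0.06  ]
w restLo [-0.0637 -0.076   0.06  ]
w restRo [-0.0245 -0.0772  0.06  ]
s g farwall in -y [-0.0442  0.0562  0.066 ]
s g farwall in +y [-0.0504  0.0734  0.066 ]
s g near in -y [-0.0368  0.056   0.066 ]
s g near in +y [-0.0374  0.073   0.066 ]
s clip near lip mid [-0.0362  0.024   0.064 ]
s clip prong mid [-0.0477  0.0242  0.062 ]
panel top +y out [-0.0958  0.103   0.083 ]
-y out [-0.0948 -0.1049  0.083 ]
```

```bash
python3 - <<'E'
from h import *
np.set_printoptions(precision=4,suppress=True)
cw=np.load('cw4.npy',allow_pickle=True).item(); cs=np.load('cs4.npy',allow_pickle=True).item()
W=lambda x,y:((x+.5)/2.6-.5+355,(y+.5)/2.6-.5+60)
S=lambda x,y:((x+.5)/7-.5+320,(y+.5)/7-.5+215)
for n,a,b in [('white',(190,380),(190,345)),('yellow',(214,200),(398,448)),('bl +y',(113,337),(277,293)),('bl -y',(112,401),(208,265))]:
    p,e=tri(cw,W(*a),cs,S(*b)); print(n,tochest(p),round(e,4))
plan([.44,-.1,.22],np.pi+.15)
E
```

```text
white [-0.0137 -0.04    0.0316] 0.0007
yellow [-0.011   0.0399  0.0312] 0.0004
bl +y [-0.0485 -0.0215  0.0266] 0.0005
bl -y [-0.0472 -0.0496  0.0284] 0.0033
t 5.15 pos [0.4993 0.1778 0.195 ] F [ 0.2 -0.4 -0.4] w -0.1 q [ 0.11  0.33 -0.69  1.88  0.24  1.02 -0.45]
dp [-10.28  -4.85  -1.  ] ang [  0.     0.   -17.08]
```

Call:
jog_arm --dp '[[-1.7, -0.6, 0], [-3.4, -1.2, 0], [-5.1, -1.8, 0], [-6.8, -2.4, 0], [-8.5, -3, 0]]' --angular '[[0, 0, -1.7], [0, 0, -3.4], [0, 0, -5.1], [0, 0, -6.8], [0, 0, -8.5]]' --claw '[0, 0, 20, 20, 24]'

```text
t: 5.65
eef_pos: [0.4753, -0.0361, 0.1941]
tool_rot: [-0.001, 0.331, 0.944, -0.0]
contact_force: [0.7, -0.6, -0.5]
gripper_width: 0.282
```

```bash
python3 - <<'E'
from h import *
plan([.50,-.25,.19],np.pi+.15)
E
```

```text
t 5.65 pos [ 0.4753 -0.0361  0.1941] F [ 0.7 -0.6 -0.5] w 24.1 q [ 0.59  0.24 -0.74  1.99  0.19  0.98  0.66]
dp [-6.12 -6.06  0.16] ang [ 0.   -0.02 -9.45]
```

Call:
jog_arm --dp '[[-1.4, -1.2, 0], [-2.8, -2.4, 0], [-4.2, -3.6, 0], [-5.2, -4.8, 0.1], [-6.0, -6.0, 0.1]]' --angular '[[0, 0, -1.7], [0, 0, -3.4], [0, 0, -5.1], [0, 0, -6.8], [0, 0, -8.5]]' --claw '[24, 24, 24, 24, 24]'

```text
t: 6.15
eef_pos: [0.4979, -0.2474, 0.191]
tool_rot: [-0.001, -0.033, 0.999, 0.001]
contact_force: [-0.1, 1.3, -0.3]
gripper_width: 0.28
```

Call:
jog_arm --dp '[[0, 0, 0.4], [0, 0, 0.8], [0, 0, 0.8], [0, 0, 0.8], [0, 0, 0.8]]' --angular '[[0, 0, -0.8], [0, 0, -0.8], [0, 0, -0.8], [0, 0, -0.8], [0, 0, -0.8]]' --claw '[24, 24, 24, 24, 24]'

```text
t: 6.65
eef_pos: [0.499, -0.2444, 0.1733]
tool_rot: [0.0, -0.065, 0.998, -0.0]
contact_force: [0.1, -0.1, -0.0]
gripper_width: 0.278
```

```bash
python3 - <<'E'
from h import *
plan([.55,-.258,.10],np.pi+.15)
c=cam('wrist','w5'); np.save('cw5.npy',c,allow_pickle=True)
E
```

```text
t 6.65 pos [ 0.499  -0.2444  0.1733] F [ 0.1 -0.1 -0. ] w 23.8 q [ 0.94  0.42 -0.76  1.84  0.34  1.01  1.75]
dp [-1.95 -0.81  2.93] ang [-0.    0.   -0.22]
```

View pics/w5.png

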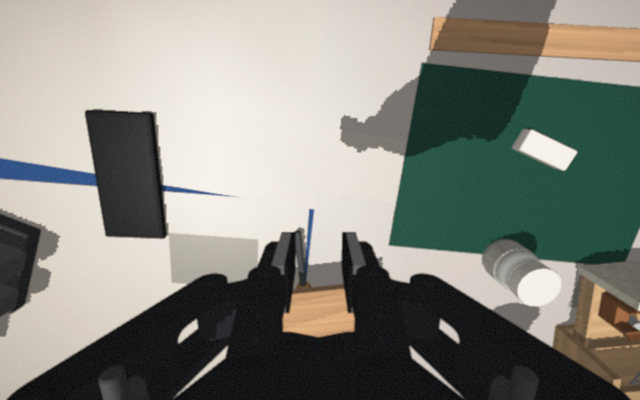

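```bash
python3 - <<'E'
from h import *
im=cv2.imread('pics/w5.png'); cv2.imwrite('pics/w5a.png',cv2.resize(im[200:320,270:370],None,fx=6,fy=6,interpolation=cv2.INTER_CUBIC)[:600])
E
```

```text
(no output)
```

View pics/w5a.png

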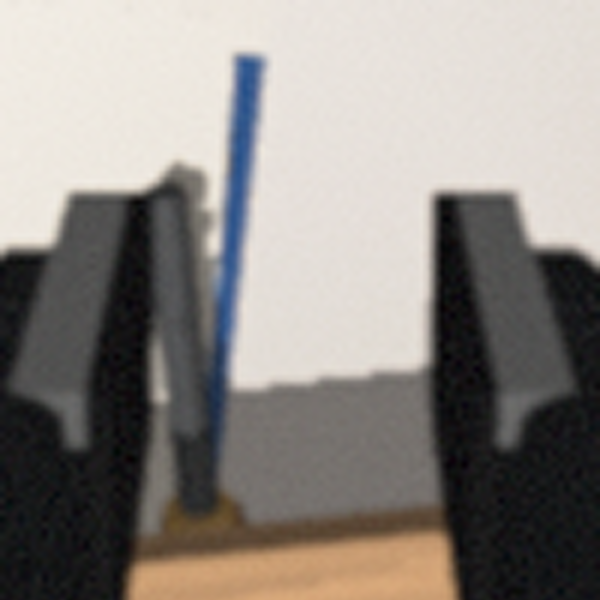

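```bash
python3 - <<'E'
from h import *
np.set_printoptions(precision=4,suppress=True)
c=np.load('cw5.npy',allow_pickle=True).item()
A=lambda x,y:((x+.5)/6-.5+270,(y+.5)/6-.5+200)
pts={}
for n,p in [('tip',(170,190)),('mid',(184,350)),('neck',(200,508))]:
    pts[n]=onz(c,A(*p),.009); print(n,pts[n])
for n,p in [('l350',(166,350)),('r350',(203,350)),('l430',(176,430)),('r430',(211,430)),('l230',(155,230)),('r230',(190,230))]: print(n,onz(c,A(*p),.009))
d=pts['tip']-pts['neck']; print(np.linalg.norm(d),np.arctan2(d[1],d[0])+2*np.pi-np.pi)
E
```

```text
tip [ 0.5717 -0.2591  0.009 ]
mid [ 0.6065 -0.2524  0.009 ]
neck [ 0.6427 -0.2449  0.009 ]
l350 [ 0.6069 -0.256   0.009 ]
r350 [ 0.606  -0.2485  0.009 ]
l430 [ 0.625  -0.2519  0.009 ]
r430 [ 0.624  -0.2447  0.009 ]
l230 [ 0.5807 -0.2612  0.009 ]
r230 [ 0.5798 -0.2542  0.009 ]
0.07239534651213472 0.19868478909519594
```

```bash
python3 - <<'E'
from h import *
plan([.592,-.2547,.06],np.pi+.195)
plan([.592,-.2547,.0035],np.pi+.195)
E
```

```text
t 6.70 pos [ 0.4991 -0.2446  0.1735] F [-0.5  0.4  0.2] w 23.9 q [ 0.94  0.42 -0.76  1.84  0.34  1.01  1.75]
dp [-3.63 -0.88  4.54] ang [-0.01  0.01 -0.74]
t 6.70 pos [ 0.4991 -0.2446  0.1735] F [-0.5  0.4  0.2] w 23.9 q [ 0.94  0.42 -0.76  1.84  0.34  1.01  1.75]
dp [-3.63 -0.88  6.8 ] ang [-0.01  0.01 -0.74]
```

Call:
jog_arm --dp '[[-1.3, -0.3, 0.8], [-2.6, -0.7, 1.8], [-3.63, -0.88, 3], [-3.63, -0.88, 4.5], [-3.63, -0.88, 5.3]]' --angular '[[0, 0, -0.4], [0, 0, -0.74], [0, 0, -0.74], [0, 0, -0.74], [0, 0, -0.74]]' --claw '[28, 28, 28, 28, 28]'

```text
t: 7.2
eef_pos: [0.591, -0.2544, 0.0378]
tool_rot: [-0.001, -0.097, 0.995, 0.001]
contact_force: [-0.6, 0.1, 0.7]
gripper_width: 0.332
```

```bash
python3 - <<'E'
from h import *
plan([.592,-.2547,.0035],np.pi+.195)
c=cam('wrist','w6')
np.set_printoptions(precision=4,suppress=True)
E
```

```text
t 7.20 pos [ 0.591  -0.2544  0.0378] F [-0.6  0.1  0.7] w 28.3 q [ 0.77  0.71 -0.65  1.72  0.53  0.89  1.66]
dp [-0.04 -0.02  1.37] ang [ 0.02 -0.02  0.  ]
```

View pics/w6.png

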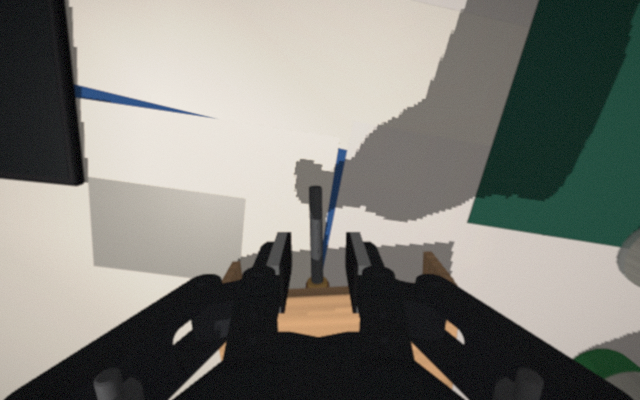

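Call:
jog_arm --dp '[[0, 0, 0.8], [0, 0, 1.35], [0, 0, 1.35], [0, 0, 1.35], [0, 0, 1.35]]' --angular '[[0, 0, 0], [0, 0, 0], [0, 0, 0], [0, 0, 0], [0, 0, 0]]' --claw '[28, 28, 28, 4, 4]' --grip_force 50

```text
t: 7.75
eef_pos: [0.5923, -0.2557, 0.0081]
tool_rot: [0.001, -0.097, 0.995, -0.0]
contact_force: [-0.3, 0.2, 0.4]
gripper_width: 0.049
```

Call:
jog_arm --dp '[[0, 0, 0], [0, 0, 0], [0.2, 0, 0], [0.8, 0, 0], [1.5, 0, 0]]' --angular '[[0, 0, 0], [0, 0, 0], [0, 0, 0], [0, 0, 0], [0, 0, 0]]' --claw '[4, 4, 4, 4, 4]'

```text
t: 8.25
eef_pos: [0.5544, -0.2626, 0.0069]
tool_rot: [0.0, -0.097, 0.995, 0.0]
contact_force: [0.5, -0.6, 0.4]
gripper_width: 0.048
```

```bash
python3 - <<'E'
from h import *
plan([.592,-.2547,.0],np.pi+.195)
c=cam('wrist','w7')
E
```

```text
t 8.25 pos [ 0.5544 -0.2626  0.0069] F [ 0.5 -0.6  0.4] w 4.1 q [ 0.8   0.71 -0.63  1.81  0.57  0.8   1.65]
dp [-1.54  0.02  0.28] ang [-0.    0.01 -0.  ]
```

View pics/w7.png

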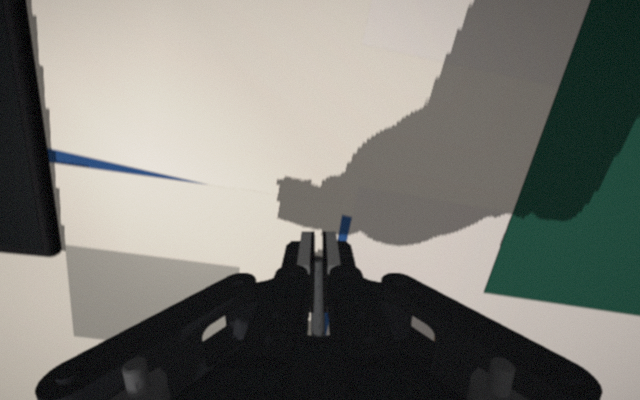

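Call:
jog_arm --dp '[[0, 0, 0], [0, 0, 0], [-0.5, 0, 0.1], [-1.0, 0, 0.24], [-1.54, 0, 0.24]]' --angular '[[0, 0, 0], [0, 0, 0], [0, 0, 0], [0, 0, 0], [0, 0, 0]]' --claw '[28, 28, 28, 28, 28]'

```text
t: 8.8
eef_pos: [0.594, -0.2544, 0.0002]
tool_rot: [0.0, -0.097, 0.995, 0.0]
contact_force: [0.6, 1.7, -0.3]
gripper_width: 0.324
```

```bash
python3 - <<'E'
from h import *
plan([.592,-.2547,.0],np.pi+.195)
c=cam('wrist','w8')
E
```

```text
t 8.80 pos [ 5.940e-01 -2.544e-01  2.000e-04] F [ 0.6  1.7 -0.3] w 27.6 q [ 0.74  0.76 -0.62  1.73  0.57  0.84  1.63]
dp [0.08 0.   0.01] ang [ 0.01  0.   -0.  ]
```

View pics/w8.png

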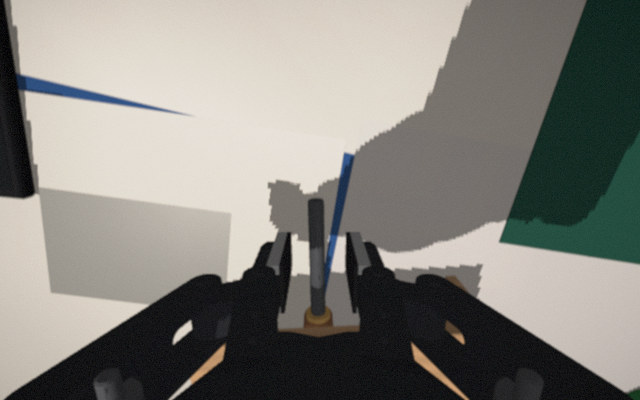

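Call:
jog_arm --dp '[[0, 0, -0.04], [0, 0, -0.04], [0, 0, -0.04], [0, 0, -0.04], [0, 0, -0.04]]' --angular '[[0, 0, 0], [0, 0, 0], [0, 0, 0], [0, 0, 0], [0, 0, 0]]' --claw '[28, 4, 4, 4, 4]' --grip_force 50

```text
t: 9.35
eef_pos: [0.592, -0.2557, 0.0019]
tool_rot: [-0.0, -0.097, 0.995, -0.0]
contact_force: [-0.9, -0.1, -0.0]
gripper_width: 0.042
```

```bash
python3 - <<'E'
from h import *
plan([.592,-.2547,.0],np.pi+.195)
c=cam('wrist','w9'); cam('scene','s9')
im=cv2.imread('pics/s9.png'); cv2.imwrite('pics/s9a.png',cv2.resize(im[130:230,190:300],None,fx=6,fy=6,interpolation=cv2.INTER_CUBIC))
E
```

```text
t 9.35 pos [ 0.592  -0.2557  0.0019] F [-0.9 -0.1 -0. ] w 3.6 q [ 0.75  0.76 -0.62  1.74  0.57  0.84  1.63]
dp [-0.01  0.04  0.07] ang [-0.   -0.   -0.01]
```

View pics/w9.png

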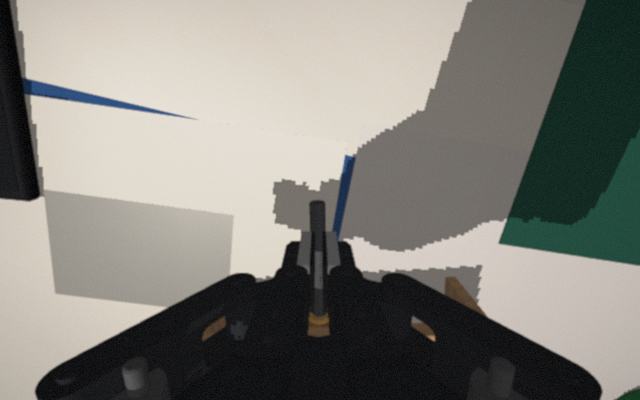

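View pics/s9a.png

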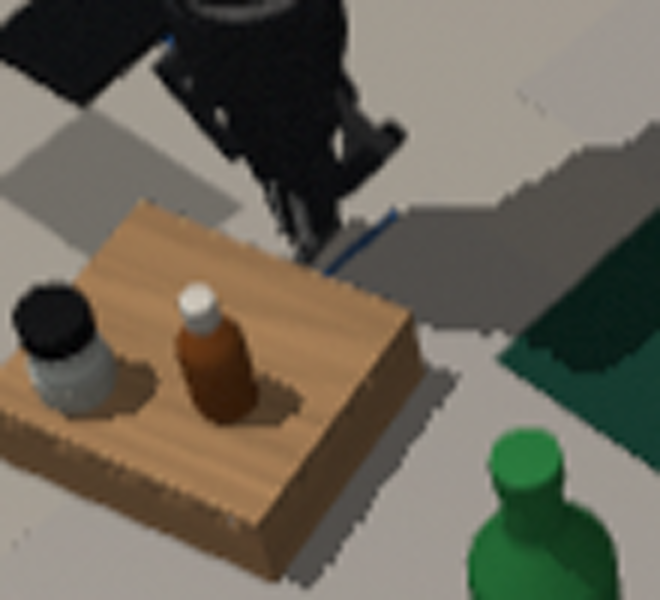

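Call:
jog_arm --dp '[[0, 0, 0], [0, 0, 0], [0, 0, 0], [0, 0, 0], [0, 0, 0]]' --angular '[[0, 0, 0], [0, 0, 0], [0, 0, 0], [0, 0, 0], [0, 0, 0]]' --claw '[0, 0, 0, 0, 0]' --grip_force 60

```text
t: 9.95
eef_pos: [0.5924, -0.2553, 0.0018]
tool_rot: [0.0, -0.097, 0.995, 0.0]
contact_force: [-0.2, -0.0, -0.8]
gripper_width: 0.005
```

```bash
python3 - <<'E'
from h import *
c=cam('wrist','w10')
im=c['pixels']; cv2.imwrite('pics/w10a.png',cv2.resize(im[180:350,260:380],None,fx=4.5,fy=3.5,interpolation=cv2.INTER_CUBIC))
im=cv2.imread('pics/w9.png'); cv2.imwrite('pics/w9a.png',cv2.resize(im[180:350,260:380],None,fx=4.5,fy=3.5,interpolation=cv2.INTER_CUBIC))
E
```

```text
(no output)
```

View pics/w10a.png

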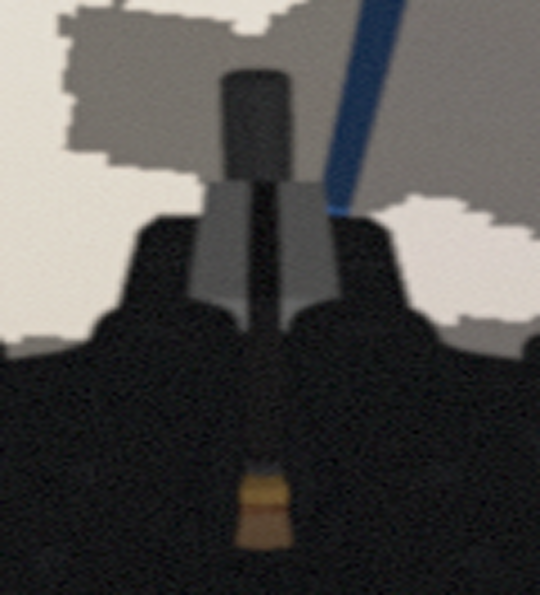

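View pics/w9a.png

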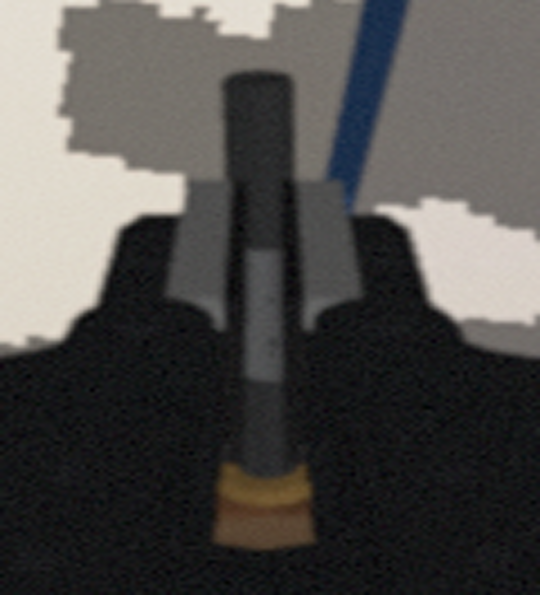

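```bash
python3 - <<'E'
from h import *
c=cam('wrist'); p,r=tool(); print(p)
for z in [-.03,-.02,-.01,0,.01]: print(z,proj(c,p+r.apply([0,0,z])))
for x in [-.011,.011]:
  for z in (-.019,0): print(x,z,proj(c,p+r.apply([x,0,z])),proj(c,p+r.apply([x,0.011,z])))
print(proj(c,[.5705,-.259,.009]))
T=lambda x,y:((x+.5)/4.5-.5+260,(y+.5)/3.5-.5+180)
for z in (0,.009,.02): print(z,onz(c,T(256,72),z), np.linalg.norm(onz(c,T(225,150),z)-onz(c,T(291,150),z)))
o=get_obs();print(o['joint_torque'],o['contact_force'])
E
```

```text
[ 0.59240593 -0.25533576  0.00178158]
-0.03 [[318.13274616 255.00326077]]
-0.02 [[318.11402588 246.21879841]]
-0.01 [[318.09742012 238.42657024]]
0 [[318.08258977 231.46744901]]
0.01 [[318.06926454 225.21460705]]
-0.011 -0.019 [[318.12374551 263.63560204]] [[338.08603304 263.61503904]]
-0.011 0 [[318.09340763 248.11557364]] [[336.0620093  248.09793939]]
0.011 -0.019 [[318.10036668 226.45951323]] [[338.82943124 226.44057851]]
0.011 0 [[318.07139929 214.2458822 ]] [[336.65889196 214.22961603]]
[[319.20111128 199.74564397]]
0 [ 0.57380314 -0.25993246  0.        ] 0.008843670866452207
0.009 [ 0.57105839 -0.26042726  0.009     ] 0.008370794213418593
0.02 [ 0.56770368 -0.26103202  0.02      ] 0.0077928338597108866
[ 2.80151668e-03 -6.31622672e+01 -1.08476534e+01 -1.96791762e+01
  1.00410084e-02  1.29821481e-03  1.02277116e-05] [ 0.75566448 -1.37071219  0.81620103]
```

```bash
python3 - <<'E'
from h import *
cs=np.load('cs4.npy',allow_pickle=True).item()
im=cs['pixels'].copy(); p=np.array([.5003,.1783,.1965])
q=proj(cs,p)[0]; print(q, proj(cs,p+[0,0,.02]))
x,y=int(q[0])-35,int(q[1])-50
z=cv2.resize(im[y:y+80,x:x+70],None,fx=7,fy=7,interpolation=cv2.INTER_CUBIC)
z=cv2.convertScaleAbs(z,alpha=2,beta=20)
for zz in(0,.01,.02,.03):
    qq=(proj(cs,p+[0,0,zz])[0]+.5-[x,y])*7-.5; cv2.circle(z,(int(qq[0]),int(qq[1])),3,(255,0,255),-1)
cv2.imwrite('pics/s4tip.png',z)
E
```

```text
[390.57837829 191.81886168] [[391.7692813  186.48697831]]
```

View pics/s4tip.png

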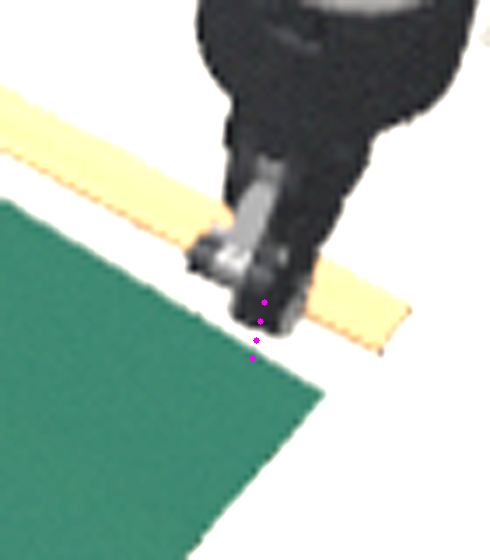

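Call:
jog_arm --dp '[[0, 0, 0], [0.05, 0, 0], [0.1, 0, 0.15], [0.15, 0, 0.3], [0.15, 0, 0.44]]' --angular '[[0, 0, 0], [0, 0, 0], [0, 0, 0], [0, 0, 0], [0, 0, 0]]' --claw '[26, 26, 26, 26, 26]'

```text
t: 10.55
eef_pos: [0.5882, -0.2562, -0.0098]
tool_rot: [-0.0, -0.097, 0.995, 0.0]
contact_force: [-0.5, -0.5, 0.4]
gripper_width: 0.301
```

Call:
jog_arm --dp '[[0, 0, 0], [0, 0, 0], [0, 0, 0], [0, 0, 0], [0, 0, 0]]' --angular '[[0, 0, 0], [0, 0, 0], [0, 0, 0], [0, 0, 0], [0, 0, 0]]' --claw '[2, 2, 2, 2, 2]' --grip_force 50

```text
t: 11.05
eef_pos: [0.5888, -0.2561, -0.0091]
tool_rot: [0.0, -0.097, 0.995, -0.0]
contact_force: [-1.0, -0.2, -0.3]
gripper_width: 0.023
```

```bash
python3 - <<'E'
from h import *
c=cam('wrist','w11'); im=c['pixels']; cv2.imwrite('pics/w11a.png',cv2.resize(im[180:350,260:380],None,fx=4.5,fy=3.5,interpolation=cv2.INTER_CUBIC))
c=cam('scene','s11'); im=c['pixels']; cv2.imwrite('pics/s11a.png',cv2.convertScaleAbs(cv2.resize(im[140:200,210:280],None,fx=9,fy=9,interpolation=cv2.INTER_CUBIC),alpha=1.7))
c=cam('top','t11'); im=c['pixels']; cv2.imwrite('pics/t11a.png',cv2.convertScaleAbs(cv2.resize(im[115:220,360:450],None,fx=5.5,fy=5.5,interpolation=cv2.INTER_CUBIC),alpha=1.7))
E
```

```text
(no output)
```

View pics/w11a.png

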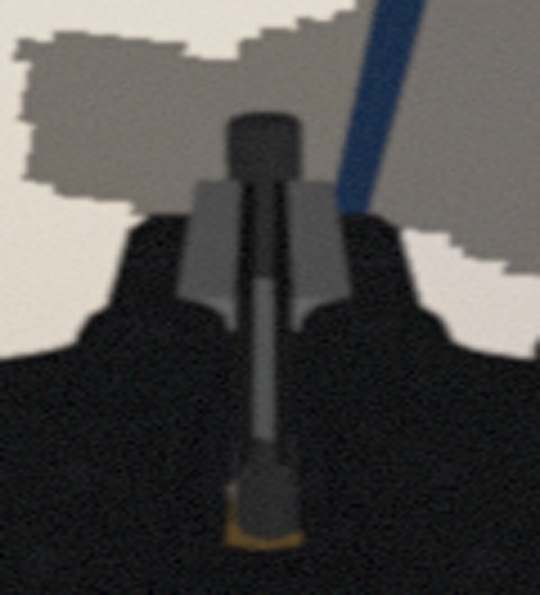

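View pics/s11a.png

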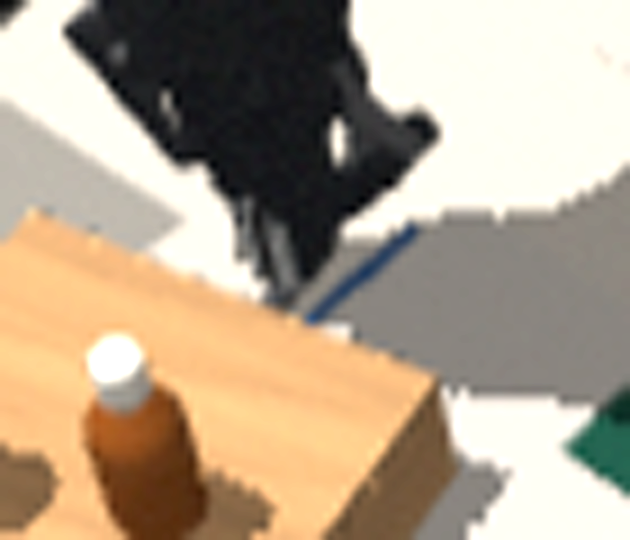

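View pics/t11a.png

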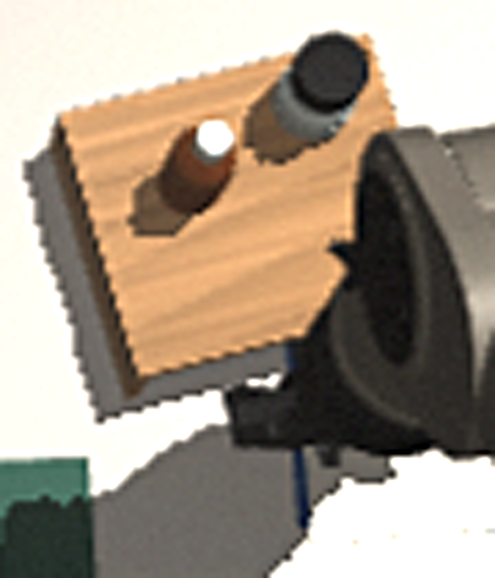

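```bash
python3 - <<'E'
from h import *
np.set_printoptions(precision=4,suppress=True)
c=cam('wrist'); p,r=tool(); print(p)
T=lambda x,y:((x+.5)/4.5-.5+260,(y+.5)/3.5-.5+180)
print(onz(c,T(264,118),.009), onz(c,T(264,520),.009))
E
```

```text
[ 0.5887 -0.2561 -0.0092]
[ 0.571  -0.2595  0.009 ] [ 0.642  -0.2456  0.009 ]
```

Call:
jog_arm --dp '[[0, 0, 0], [0.1, 0, 0], [0.25, 0, 0], [0.25, 0, 0.1], [0.25, 0, 0.2]]' --angular '[[0, 0, 0], [0, 0, 0], [0, 0, 0], [0, 0, 0], [0, 0, 0]]' --claw '[26, 26, 26, 26, 26]'

```text
t: 11.75
eef_pos: [0.5824, -0.2575, -0.0144]
tool_rot: [-0.0, -0.097, 0.995, -0.0]
contact_force: [0.4, -0.5, 0.1]
gripper_width: 0.302
```

Call:
jog_arm --dp '[[0, 0, 0.05], [0, 0, 0.1], [0, 0, 0.15], [0, 0, 0.2], [0, 0, 0.2]]' --angular '[[0, 0, 0], [0, 0, 0], [0, 0, 0], [0, 0, 0], [0, 0, 0]]' --claw '[26, 26, 26, 26, 26]'

```text
t: 12.25
eef_pos: [0.5825, -0.2572, -0.0194]
tool_rot: [-0.0, -0.097, 0.995, 0.0]
contact_force: [-0.2, 0.2, 0.5]
gripper_width: 0.308
```

```bash
python3 - <<'E'
from h import *
o=get_obs();print(o['eef_pos'],o['contact_force'])
c=cam('scene','s12'); im=c['pixels']; cv2.imwrite('pics/s12a.png',cv2.convertScaleAbs(cv2.resize(im[130:200,200:280],None,fx=8,fy=8,interpolation=cv2.INTER_CUBIC),alpha=2.5))
E
```

```text
[ 0.58248743 -0.25719247 -0.01940461] [-0.19907937  0.19532413  0.46672016]
```

View pics/s12a.png

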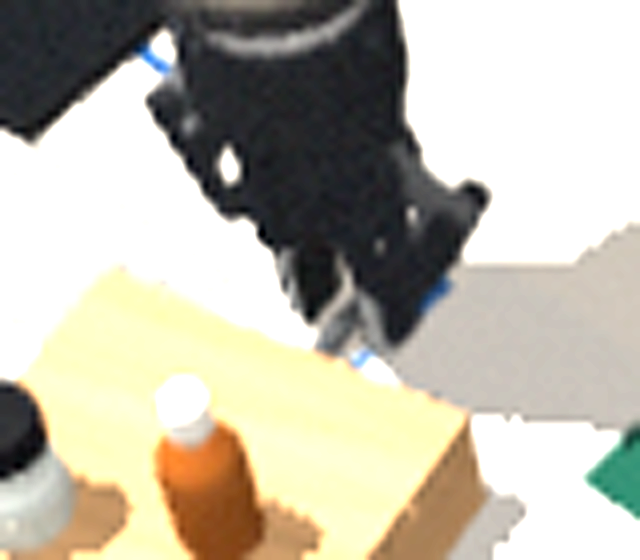

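Call:
jog_arm --dp '[[0, 0, 0], [0, 0, 0], [0, 0, 0], [0, 0, 0], [0, 0, 0]]' --angular '[[0, 0, 0], [0, 0, 0], [0, 0, 0], [0, 0, 0], [0, 0, 0]]' --claw '[2, 2, 2, 2, 2]' --grip_force 40

```text
t: 12.8
eef_pos: [0.5826, -0.2572, -0.0192]
tool_rot: [0.0, -0.097, 0.995, 0.0]
contact_force: [-0.4, 0.9, 1.2]
gripper_width: 0.084
```

Call:
jog_arm --dp '[[0, 0, 0], [0, 0, 0], [0, 0, 0.1], [0, 0, 0.2], [0, 0, 0.2]]' --angular '[[0, 0, 0], [0, 0, 0], [0, 0, 0], [0, 0, 0], [0, 0, 0]]' --claw '[24, 24, 24, 24, 24]'

```text
t: 13.3
eef_pos: [0.5827, -0.2575, -0.023]
tool_rot: [-0.0, -0.097, 0.995, -0.0]
contact_force: [-3.7, 0.8, 12.6]
gripper_width: 0.282
```

Call:
jog_arm --dp '[[0, 0, 0], [0, 0, 0], [0, 0, 0], [0, 0, 0], [0, 0, 0]]' --angular '[[0, 0, 0], [0, 0, 0], [0, 0, 0], [0, 0, 0], [0, 0, 0]]' --claw '[2, 2, 2, 2, 2]' --grip_force 50

```text
t: 13.8
eef_pos: [0.5839, -0.257, -0.0226]
tool_rot: [0.001, -0.097, 0.995, -0.0]
contact_force: [-3.2, 1.3, 12.4]
gripper_width: 0.081
```

Call:
jog_arm --dp '[[0, 0, -0.1], [0.3, 0, -0.12], [0.9, 0, -0.12], [1.7, 0, -0.12], [2.5, 0, -0.12]]' --angular '[[0, 0, 0], [0, 0, 0], [0, 0, 0], [0, 0, 0], [0, 0, 0]]' --claw '[2, 2, 2, 2, 2]'

```text
t: 14.3
eef_pos: [0.5197, -0.2694, -0.0218]
tool_rot: [-0.0, -0.097, 0.995, 0.0]
contact_force: [0.8, -1.4, -0.8]
gripper_width: 0.084
```

```bash
python3 - <<'E'
from h import *
o=get_obs();print(o['eef_pos'],o['contact_force'])
c=cam('wrist','w13')
E
```

```text
[ 0.51967119 -0.269442   -0.02179933] [ 0.83652387 -1.40235506 -0.82760319]
```

View pics/w13.png

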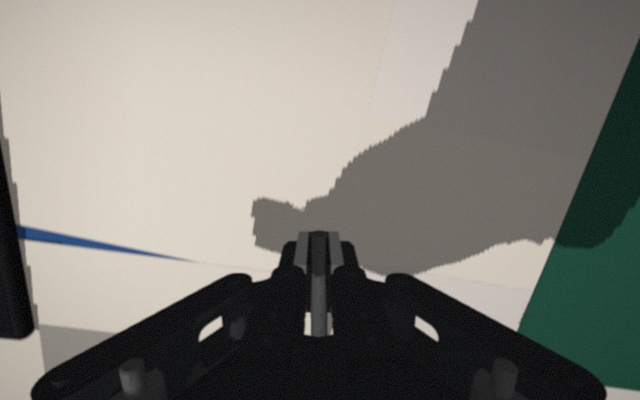

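Call:
jog_arm --dp '[[0.8, 0, 0], [1.6, 0, 0], [2.4, 0, 0], [3.1, 0, 0], [3.1, 0, 0]]' --angular '[[0, 0, 0], [0, 0, 0], [0, 0, 0], [0, 0, 0], [0, 0, 0]]' --claw '[2, 2, 2, 2, 2]'

```text
t: 14.85
eef_pos: [0.4416, -0.2853, -0.0219]
tool_rot: [-0.002, -0.096, 0.995, 0.0]
contact_force: [-1.3, -0.6, -0.6]
gripper_width: 0.078
```

Call:
jog_arm --dp '[[0, 0, 0], [0, 0, 0], [0, 0, -1.2], [0, 0, -3], [0, 0, -4.5]]' --angular '[[0, 0, 0], [0, 0, 0], [0, 0, 0], [0, 0, 0], [0, 0, 0]]' --claw '[30, 30, 30, 36, 36]'

```text
t: 15.35
eef_pos: [0.4466, -0.2835, 0.0931]
tool_rot: [0.001, -0.098, 0.995, 0.0]
contact_force: [1.4, -1.2, 0.3]
gripper_width: 0.42
```

```bash
python3 - <<'E'
from h import *
o=get_obs();print(o['eef_pos'],o['contact_force'])
c=cam('wrist','w14'); np.save('cw14.npy',c,allow_pickle=True)
c=cam('scene','s14'); np.save('cs14.npy',c,allow_pickle=True)
E
```

```text
[ 0.44663062 -0.28347654  0.09310271] [ 1.44997328 -1.17713118  0.33457331]
```

View pics/w14.png

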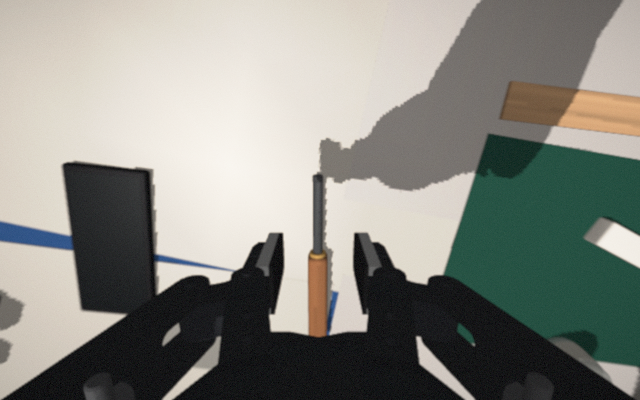

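View pics/s14.png

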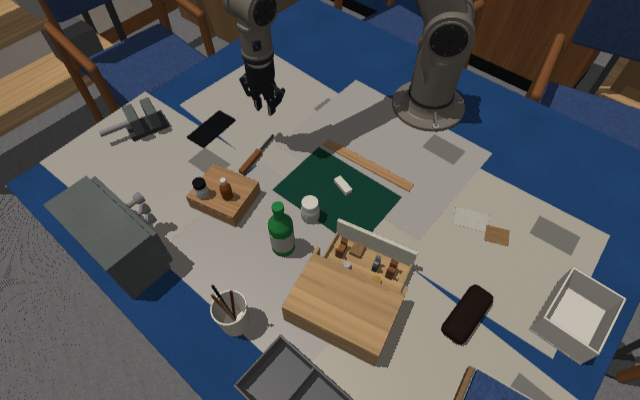

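```bash
python3 - <<'E'
from h import *
np.set_printoptions(precision=4,suppress=True)
c=np.load('cw14.npy',allow_pickle=True).item(); s=np.load('cs14.npy',allow_pickle=True).item()
im=c['pixels']; cv2.imwrite('pics/w14a.png',cv2.resize(im[165:345,285:350],None,fx=3.3*1.5,fy=3.3,interpolation=cv2.INTER_CUBIC))
im=s['pixels']; cv2.imwrite('pics/s14a.png',cv2.resize(im[125:185,230:290],None,fx=9,fy=9,interpolation=cv2.INTER_CUBIC))
E
```

```text
(no output)
```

View pics/w14a.png

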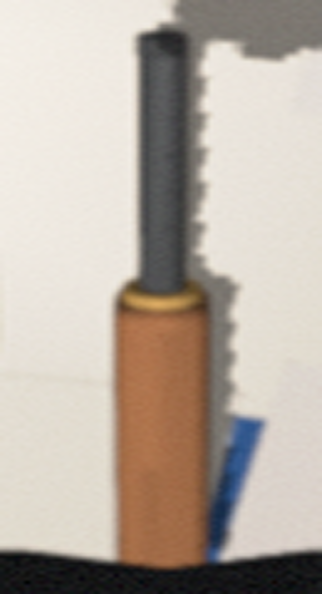

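View pics/s14a.png

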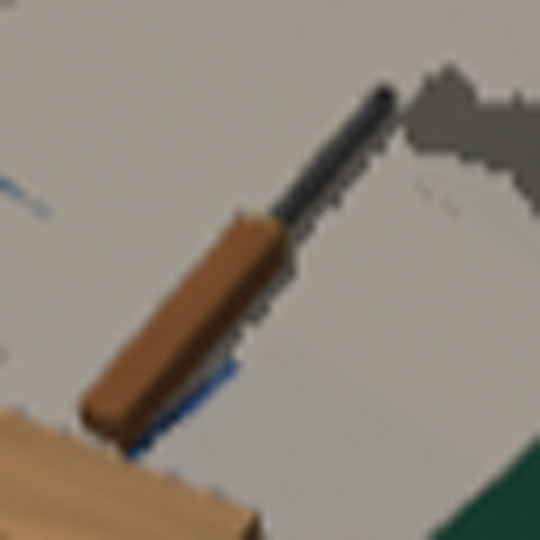

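```bash
python3 - <<'E'
from h import *
np.set_printoptions(precision=4,suppress=True)
c=np.load('cw14.npy',allow_pickle=True).item(); s=np.load('cs14.npy',allow_pickle=True).item()
A=lambda x,y:((x+.5)/4.95-.5+285,(y+.5)/3.3-.5+165)
S=lambda x,y:((x+.5)/9-.5+230,(y+.5)/9-.5+125)
t=onz(c,A(162,38),.010); j=onz(c,A(163,290),.009); h=onz(c,A(162,540),.018)
print('w tip',t,'joint',j,'hmid',h,'len',np.linalg.norm(t-j))
d=t-h; print('yaw',np.arctan2(d[1],d[0])%(2*np.pi)-np.pi)
t2=onz(s,S(385,92),.010); e=onz(s,S(103,425),.012); j2=onz(s,S(265,217),.014)
print('s tip',t2,'end',e,'j',j2,np.linalg.norm(t2-e)); d=t2-e; print(np.arctan2(d[1],d[0])%(2*np.pi)-np.pi)
plan([.5,-.27,.0],np.pi+.195)
E
```

```text
w tip [ 0.4317 -0.287   0.01  ] joint [ 0.5029 -0.2728  0.009 ] hmid [ 0.5778 -0.2582  0.018 ] len 0.07256885795034684
yaw 0.19459526704105423
s tip [ 0.4311 -0.2869  0.01  ] end [ 0.5963 -0.2518  0.012 ] j [ 0.5006 -0.2744  0.014 ] 0.16892054184371333
0.20913175380685978
t 15.45 pos [ 0.4499 -0.2851  0.0964] F [ 1.2 -0.7  0.1] w 36.1 q [ 1.04  0.49 -0.75  1.97  0.44  0.85  1.82]
dp [-2.05  0.23  3.87] ang [-0.07  0.09  0.  ]
```

```bash
python3 - <<'E'
from h import *
plan([.5295,-.2676,-.017],np.pi+.197)
E
```

```text
t 15.45 pos [ 0.4499 -0.2851  0.0964] F [ 1.2 -0.7  0.1] w 36.1 q [ 1.04  0.49 -0.75  1.97  0.44  0.85  1.82]
dp [-3.22  0.1   4.56] ang [-0.07  0.09 -0.02]
```

Call:
jog_arm --dp '[[-1.2, 0, 0], [-2.4, 0.1, 0.5], [-3.2, 0.1, 1.6], [-3.2, 0.1, 2.6], [-3.2, 0.1, 2.6]]' --angular '[[0, 0, 0], [0, 0, 0], [0, 0, 0], [0, 0, 0], [0, 0, 0]]' --claw '[36, 36, 36, 36, 36]'

```text
t: 15.95
eef_pos: [0.5217, -0.2644, 0.0227]
tool_rot: [-0.002, -0.098, 0.995, 0.002]
contact_force: [-0.8, -0.5, -0.6]
gripper_width: 0.42
```

```bash
python3 - <<'E'
from h import *
c=cam('wrist','w15'); np.save('cw15.npy',c,allow_pickle=True)
plan([.5295,-.2676,-.017],np.pi+.197)
E
```

```text
t 16.00 pos [ 0.5223 -0.2651  0.0246] F [0.4 0.  0.4] w 36.0 q [ 0.86  0.66 -0.66  1.87  0.55  0.81  1.67]
dp [-0.27 -0.16  1.66] ang [ 0.03 -0.03 -0.02]
```

View pics/w15.png

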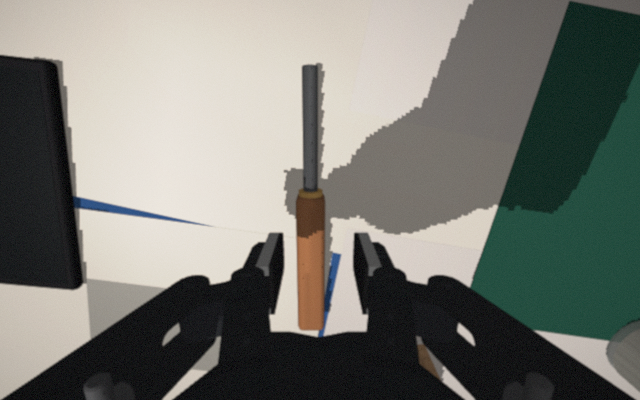

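Call:
jog_arm --dp '[[-0.27, -0.16, 0], [-0.27, -0.16, 0.6], [-0.27, -0.16, 1.2], [-0.27, -0.16, 1.62], [-0.27, -0.16, 1.62]]' --angular '[[0, 0, 0], [0, 0, 0], [0, 0, 0], [0, 0, 0], [0, 0, 0]]' --claw '[36, 36, 36, 36, 36]'

```text
t: 16.5
eef_pos: [0.5288, -0.2686, -0.0163]
tool_rot: [-0.002, -0.097, 0.995, 0.001]
contact_force: [1.0, -0.1, 0.6]
gripper_width: 0.421
```

Call:
jog_arm --dp '[[0, 0, 0], [0, 0, 0], [0, 0, 0], [0, 0, 0], [0, 0, 0]]' --angular '[[0, 0, 0], [0, 0, 0], [0, 0, 0], [0, 0, 0], [0, 0, 0]]' --claw '[8, 8, 8, 8, 8]' --grip_force 70

```text
t: 17.0
eef_pos: [0.5307, -0.2691, -0.014]
tool_rot: [0.0, -0.097, 0.995, -0.0]
contact_force: [0.1, 0.2, -1.1]
gripper_width: 0.183
```

Call:
jog_arm --dp '[[0, 0, -0.5], [0, 0, -2], [0, 0, -3.6], [0, 0.5, -5.2], [0, 1.2, -6.6]]' --angular '[[0, 0, 0], [0, 0, 0], [0, 0, 0], [0, 0, 0.8], [0, 0, 2]]' --claw '[8, 8, 8, 8, 8]'

```text
t: 17.5
eef_pos: [0.5251, -0.2401, 0.1536]
tool_rot: [0.001, -0.007, 1.0, -0.0]
contact_force: [0.6, -0.4, -1.7]
gripper_width: 0.184
```

```bash
python3 - <<'E'
from h import *
plan([.49,-.05,.15],np.pi/2+CY)
E
```

```text
t 17.50 pos [ 0.5251 -0.2401  0.1536] F [ 0.6 -0.4 -1.7] w 15.7 q [ 0.88  0.47 -0.73  1.81  0.37  1.    1.59]
dp [1.29 7.62 0.14] ang [1.000e-02 2.000e-02 1.547e+01]
```

Call:
jog_arm --dp '[[0.3, 1.5, 0], [0.6, 3, 0], [0.9, 4.5, 0], [1.1, 6, 0], [1.3, 7.6, 0]]' --angular '[[0, 0, 1.5], [0, 0, 3], [0, 0, 4.5], [0, 0, 6], [0, 0, 7.5]]' --claw '[8, 8, 8, 8, 8]'

```text
t: 18.0
eef_pos: [0.4881, -0.049, 0.1517]
tool_rot: [0.001, 0.315, 0.949, -0.0]
contact_force: [1.2, -0.3, -1.2]
gripper_width: 0.185
```

```bash
python3 - <<'E'
from h import *
plan(ch(-.10,-.015,.15),np.pi/2+CY)
E
```

```text
t 18.00 pos [ 0.4881 -0.049   0.1517] F [ 1.2 -0.3 -1.2] w 15.8 q [ 0.55  0.32 -0.68  2.01  0.26  0.9   0.66]
dp [3.48 8.53 0.07] ang [0.01 0.01 7.96]
```

Call:
jog_arm --dp '[[0.7, 1.7, 0], [1.4, 3.4, 0], [2.1, 5.1, 0], [2.8, 6.8, 0], [3.5, 8.4, 0]]' --angular '[[0, 0, 1.6], [0, 0, 3.2], [0, 0, 4.8], [0, 0, 6.4], [0, 0, 7.9]]' --claw '[8, 8, 8, 8, 8]'

```text
t: 18.5
eef_pos: [0.5429, 0.1729, 0.1518]
tool_rot: [0.0, 0.617, 0.787, 0.0]
contact_force: [0.9, -0.0, -1.5]
gripper_width: 0.184
```

Call:
jog_arm --dp '[[0, 0, 0], [0, 0, 0], [0, 0, 0], [0, 0, 0], [0, 0, 0]]' --angular '[[0, 0, 0], [0, 0, 0], [0, 0, 0], [0, 0, 0], [0, 0, 0]]' --claw '[8, 8, 8, 8, 8]'

```text
t: 19.0
eef_pos: [0.5428, 0.1691, 0.1509]
tool_rot: [0.0, 0.616, 0.788, -0.0]
contact_force: [-0.1, 0.4, -1.4]
gripper_width: 0.185
```

```bash
python3 - <<'E'
from h import *
plan(ch(-.0435,-.015,.1),np.pi/2+CY)
c=cam('wrist','w16'); np.save('cw16.npy',c,allow_pickle=True)
c=cam('scene','s16'); np.save('cs16.npy',c,allow_pickle=True)
np.save('tool16.npy',np.r_[tool()[0],tool()[1].as_rotvec()])
E
```

```text
t 19.00 pos [0.5428 0.1691 0.1509] F [-0.1  0.4 -1.4] w 15.8 q [ 0.04  0.43 -0.58  1.84  0.28  0.96 -0.41]
dp [0.15 2.43 2.03] ang [-0.    0.01  0.1 ]
```

View pics/w16.png

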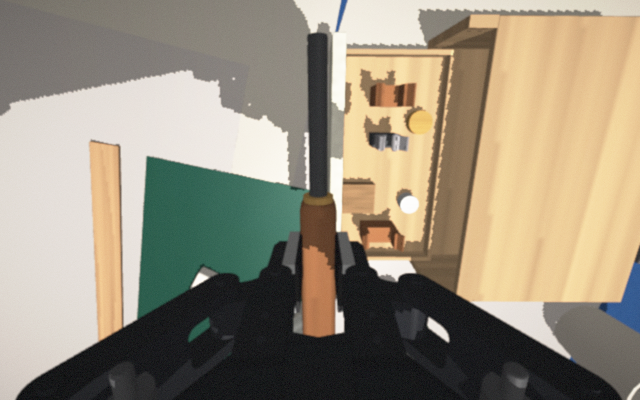

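View pics/s16.png

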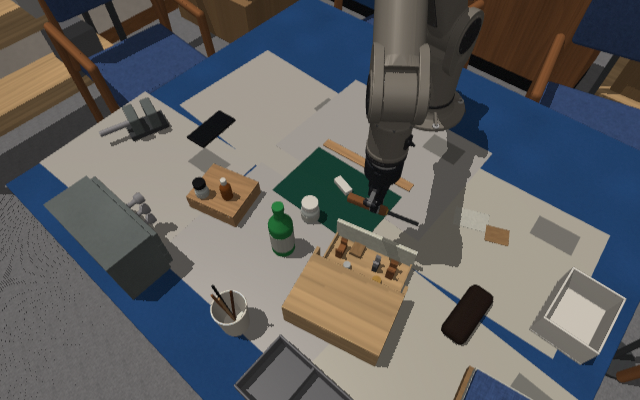

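```bash
python3 - <<'E'
from h import *
c=np.load('cw16.npy',allow_pickle=True).item(); s=np.load('cs16.npy',allow_pickle=True).item()
im=s['pixels']; cv2.imwrite('pics/s16a.png',cv2.convertScaleAbs(cv2.resize(im[180:240,335:425],None,fx=8,fy=8,interpolation=cv2.INTER_CUBIC),alpha=1.6))
im=c['pixels']; cv2.imwrite('pics/w16a.png',cv2.convertScaleAbs(cv2.resize(im[20:345,285:350],None,fx=5,fy=1.8,interpolation=cv2.INTER_CUBIC),alpha=1.6))
E
```

```text
(no output)
```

View pics/s16a.png

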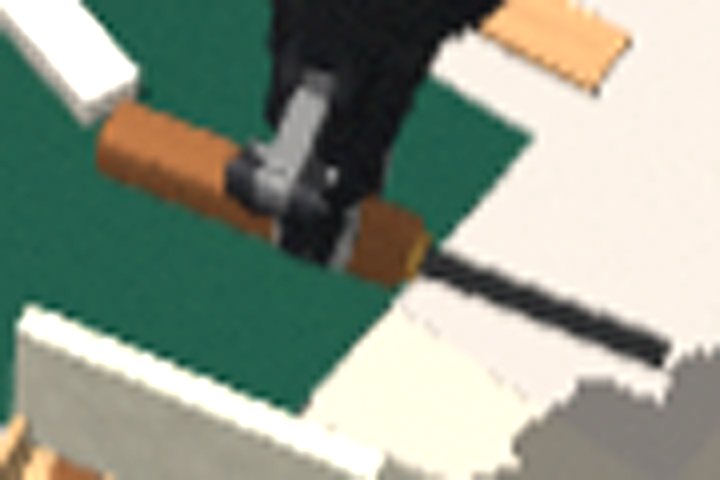

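View pics/w16a.png

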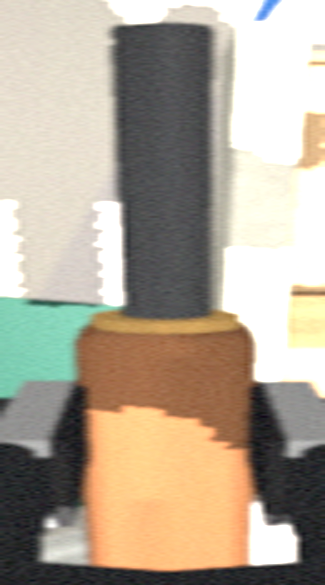

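```bash
python3 - <<'E'
from h import *
np.set_printoptions(precision=4,suppress=True)
c=np.load('cw16.npy',allow_pickle=True).item(); s=np.load('cs16.npy',allow_pickle=True).item()
v=np.load('tool16.npy');p=v[:3];r=R.from_rotvec(v[3:])
t,e1=tri(c,(317.1,33.8),s,(418.2,223.8)); j,e2=tri(c,(318,193.5),s,(388.3,211.7))
print('tip',t,e1,'joint',j,e2,'len',np.linalg.norm(t-j)); 
print('in tool: tip',r.inv().apply(t-p),'joint',r.inv().apply(j-p))
d=t-j; print('yaw',np.arctan2(d[1],d[0])-np.pi/2, 'pitch z',d[2])
# with plane assumption from scene at tool depth .023
for dep in (.02,.025,.03):
    a=onz(s,(418.2,223.8),p[2]+dep); b=onz(s,(388.3,211.7),p[2]+dep)
    a2=onz(c,(317.1,33.8),p[2]+dep); b2=onz(c,(318,193.5),p[2]+dep)
    print(dep,'s',r.inv().apply(a-p),r.inv().apply(b-p),'w',r.inv().apply(a2-p),r.inv().apply(b2-p))
print(tochest(t),tochest(j))
E
```

```text
tip [0.5165 0.2674 0.1732] 0.0007388616285013101 joint [0.5344 0.1987 0.1756] 0.001970348337989857 len 0.07098794492836459
in tool: tip [ 0.1012 -0.0017 -0.0223] joint [ 0.0303 -0.0011 -0.0247]
yaw 0.25410650951757385 pitch z -0.0024028868742984044
0.02 s [ 0.1015 -0.0035 -0.02  ] [ 0.0306 -0.0039 -0.02  ] w [ 0.1014 -0.0016 -0.02  ] [ 0.0279 -0.0013 -0.02  ]
0.025 s [ 0.1017 -0.0001 -0.025 ] [ 0.0313 -0.0005 -0.025 ] w [ 0.1003 -0.0016 -0.025 ] [ 0.0294 -0.0013 -0.025 ]
0.03 s [ 0.1019  0.0033 -0.03  ] [ 0.0319  0.0029 -0.03  ] w [ 0.0992 -0.0016 -0.03  ] [ 0.0308 -0.0013 -0.03  ]
[-0.1066  0.0826  0.1732] [-0.1053  0.0117  0.1756]
```

```bash
python3 - <<'E'
from h import *
plan(ch(-.0435,-.017,.062),np.pi/2+CY)
E
```

```text
t 19.10 pos [0.5428 0.1696 0.1509] F [-0.1  0.1 -1.8] w 15.8 q [ 0.04  0.43 -0.58  1.84  0.28  0.96 -0.41]
dp [0.04 2.42 3.55] ang [-0.   0.   0.1]
```

Call:
jog_arm --dp '[[0, 1, 0], [0, 2, 0.5], [0.04, 2.42, 1.5], [0.04, 2.42, 2.5], [0.04, 2.42, 3.2]]' --angular '[[0, 0, 0.1], [0, 0, 0.1], [0, 0, 0.1], [0, 0, 0.1], [0, 0, 0.1]]' --claw '[8, 8, 8, 8, 8]'

```text
t: 19.6
eef_pos: [0.6006, 0.1857, 0.0689]
tool_rot: [-0.001, 0.618, 0.786, -0.001]
contact_force: [0.4, -0.1, -1.5]
gripper_width: 0.182
```

Call:
jog_arm --dp '[[0, 0, 0], [0, 0, 0.2], [0, 0, 0.35], [0, 0, 0.35], [0, 0, 0.35]]' --angular '[[0, 0, 0], [0, 0, 0], [0, 0, 0], [0, 0, 0], [0, 0, 0]]' --claw '[8, 8, 8, 8, 8]'

```text
t: 20.1
eef_pos: [0.6015, 0.1866, 0.0628]
tool_rot: [0.0, 0.618, 0.786, 0.0]
contact_force: [0.1, 0.7, -1.2]
gripper_width: 0.184
```

```bash
python3 - <<'E'
from h import *
plan(ch(-.0435,-.017,.062),np.pi/2+CY)
c=cam('wrist','w17'); np.save('cw17.npy',c,allow_pickle=True)
s=cam('scene','s17'); np.save('cs17.npy',s,allow_pickle=True)
im=c['pixels']; cv2.imwrite('pics/w17a.png',cv2.convertScaleAbs(cv2.resize(im[0:340,230:420],None,fx=2.5*1.3,fy=1.76,interpolation=cv2.INTER_CUBIC),alpha=1.3))
im=s['pixels']; cv2.imwrite('pics/s17a.png',cv2.convertScaleAbs(cv2.resize(im[200:290,325:425],None,fx=6.6,fy=6.6,interpolation=cv2.INTER_CUBIC),alpha=1.4))
E
```

```text
t 20.10 pos [0.6015 0.1866 0.0628] F [ 0.1  0.7 -1.2] w 15.7 q [-0.03  0.62 -0.51  1.76  0.38  0.86 -0.47]
dp [-0.05 -0.02  0.03] ang [ 0.01 -0.    0.02]
```

View pics/w17a.png

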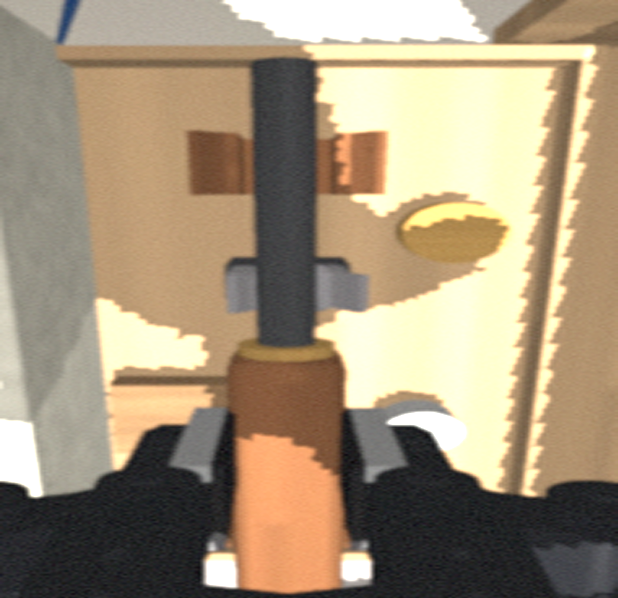

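View pics/s17a.png

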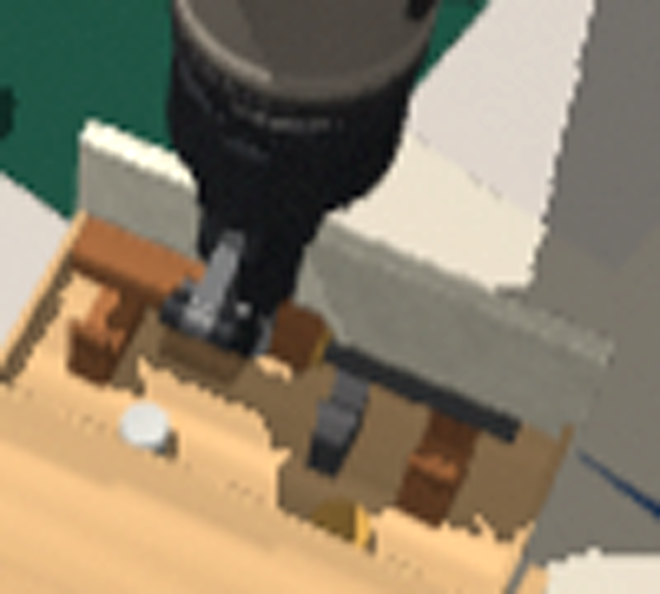

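Call:
jog_arm --dp '[[-0.02, 0.03, 0], [-0.03, 0.03, 0.3], [-0.03, 0.03, 0.6], [-0.03, 0.03, 0.85], [-0.03, 0.03, 0.85]]' --angular '[[0, 0, 0], [0, 0, 0], [0, 0, 0], [0, 0, 0], [0, 0, 0]]' --claw '[8, 8, 8, 8, 8]'

```text
t: 20.7
eef_pos: [0.6011, 0.1855, 0.0392]
tool_rot: [-0.001, 0.618, 0.786, -0.001]
contact_force: [0.3, 0.2, -1.2]
gripper_width: 0.186
```

```bash
python3 - <<'E'
from h import *
plan(ch(-.0435,-.017,.0245),np.pi/2+CY)
print(tochest(tool()[0]))
c=cam('wrist','w18'); np.save('cw18.npy',c,allow_pickle=True)
im=c['pixels']; cv2.imwrite('pics/w18a.png',cv2.convertScaleAbs(cv2.resize(im[0:340,230:420],None,fx=2.5*1.3,fy=1.76,interpolation=cv2.INTER_CUBIC),alpha=1.3))
s=cam('scene','s18');im=s['pixels']; cv2.imwrite('pics/s18a.png',cv2.convertScaleAbs(cv2.resize(im[200:290,325:425],None,fx=6.6,fy=6.6,interpolation=cv2.INTER_CUBIC),alpha=1.4))
E
```

```text
t 20.70 pos [0.6011 0.1855 0.0392] F [ 0.3  0.2 -1.2] w 15.9 q [-0.04  0.65 -0.49  1.77  0.4   0.83 -0.49]
dp [-0.01  0.    0.59] ang [-0.03  0.    0.02]
[-0.04353099 -0.01676075  0.03924363]
```

View pics/w18a.png

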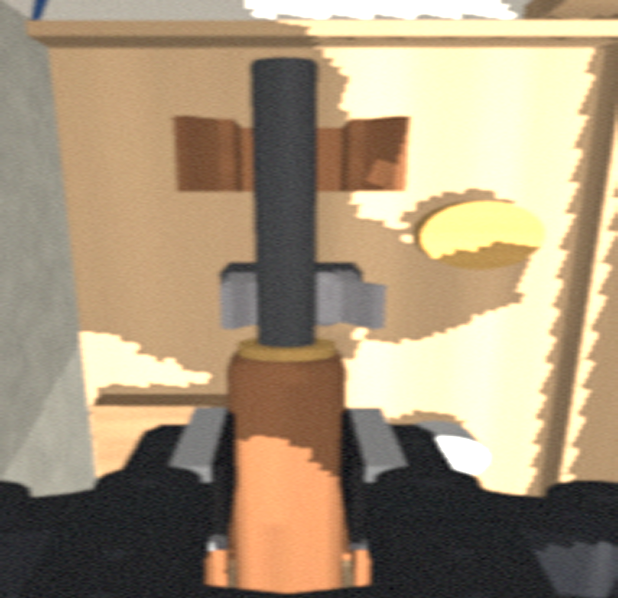

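View pics/s18a.png

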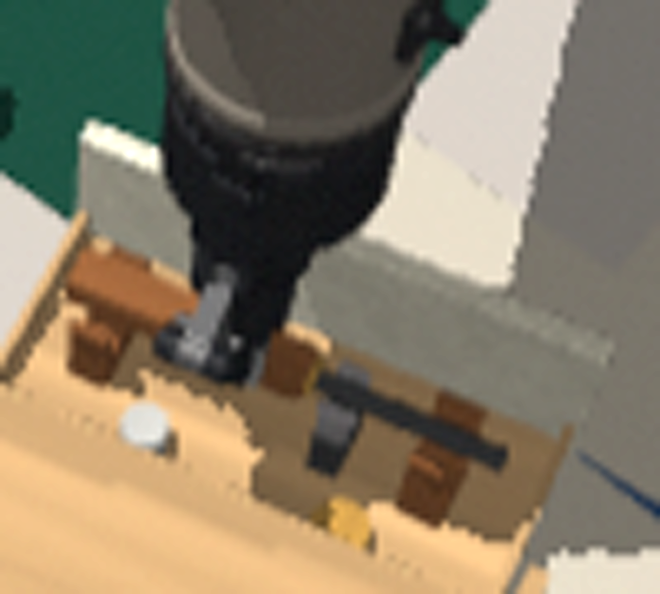

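Call:
jog_arm --dp '[[0, 0.04, 0], [0, 0.04, 0.1], [0, 0.04, 0.2], [0, 0.04, 0.3], [0, 0.04, 0.35]]' --angular '[[0, 0, 0], [0, 0, 0], [0, 0, 0], [0, 0, 0], [0, 0, 0]]' --claw '[8, 8, 8, 8, 8]'

```text
t: 21.3
eef_pos: [0.6029, 0.1865, 0.0325]
tool_rot: [0.0, 0.618, 0.786, 0.0]
contact_force: [-3.4, -0.9, 5.5]
gripper_width: 0.186
```

Call:
jog_arm --dp '[[0, 0, 0.05], [0, 0, 0.1], [0, 0, 0.15], [0, 0, 0.2], [0, 0, 0.2]]' --angular '[[0, 0, 0], [0, 0, 0], [0, 0, 0], [0, 0, 0], [0, 0, 0]]' --claw '[8, 8, 8, 8, 8]'

```text
t: 21.8
eef_pos: [0.6024, 0.1856, 0.0261]
tool_rot: [-0.0, 0.618, 0.786, -0.001]
contact_force: [-2.7, 0.1, -3.8]
gripper_width: 0.182
```

```bash
python3 - <<'E'
from h import *
plan(ch(-.0425,-.017,.0245),np.pi/2+CY)
c=cam('wrist','w19'); np.save('cw19.npy',c,allow_pickle=True)
im=c['pixels']; cv2.imwrite('pics/w19a.png',cv2.convertScaleAbs(cv2.resize(im[0:340,230:420],None,fx=2.5*1.3,fy=1.76,interpolation=cv2.INTER_CUBIC),alpha=1.3))
s=cam('scene','s19');im=s['pixels']; cv2.imwrite('pics/s19a.png',cv2.convertScaleAbs(cv2.resize(im[200:290,325:425],None,fx=6.6,fy=6.6,interpolation=cv2.INTER_CUBIC),alpha=1.4))
E
```

```text
t 21.80 pos [0.6024 0.1856 0.0261] F [-2.7  0.1 -3.8] w 15.5 q [-0.05  0.67 -0.49  1.77  0.41  0.81 -0.49]
dp [-0.   -0.01  0.07] ang [-0.02  0.    0.02]
```

View pics/w19a.png

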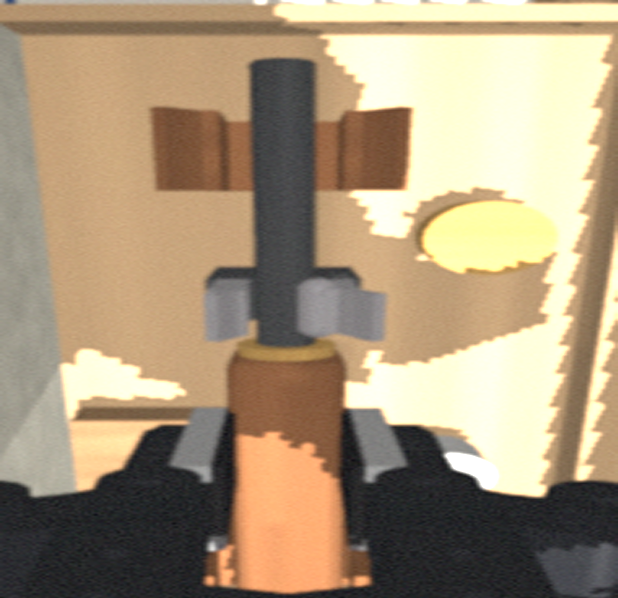

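View pics/s19a.png

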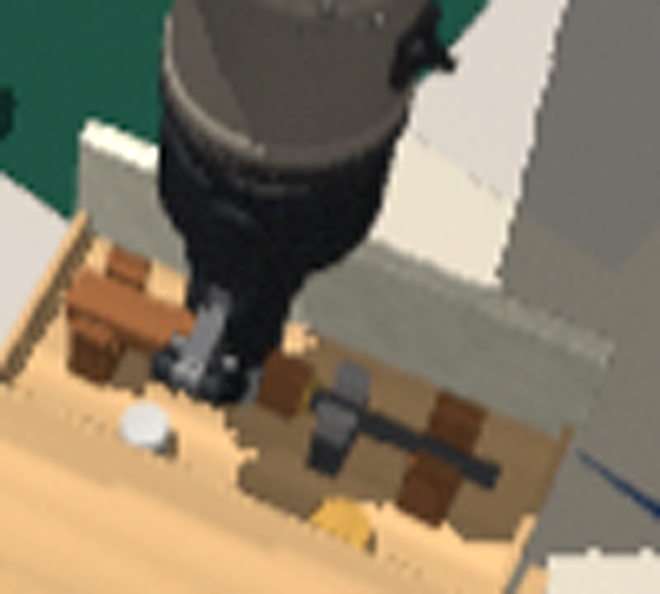

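Call:
jog_arm --dp '[[0, 0, 0.05], [0, 0, 0.1], [0, 0, 0.12], [0, 0, 0.12], [0, 0, 0.12]]' --angular '[[0, 0, 0], [0, 0, 0], [0, 0, 0], [0, 0, 0], [0, 0, 0]]' --claw '[8, 8, 8, 8, 8]'

```text
t: 22.4
eef_pos: [0.6038, 0.1863, 0.0249]
tool_rot: [0.001, 0.618, 0.786, 0.001]
contact_force: [-2.5, -1.8, 5.2]
gripper_width: 0.181
```

Call:
jog_arm --dp '[[0, 0, 0.06], [0, 0, 0.06], [0, 0, 0], [0, 0, 0], [0, 0, 0]]' --angular '[[0, 0, 0], [0, 0, 0], [0, 0, 0], [0, 0, 0], [0, 0, 0]]' --claw '[8, 8, 26, 26, 26]'

```text
t: 22.9
eef_pos: [0.6031, 0.1863, 0.0239]
tool_rot: [-0.0, 0.618, 0.786, 0.0]
contact_force: [0.9, -0.4, 0.0]
gripper_width: 0.307
```

Call:
jog_arm --dp '[[0, 0, -0.3], [0, 0, -1], [0, 0, -2.5], [0, 0, -4], [0, 0, -4]]' --angular '[[0, 0, 0], [0, 0, 0], [0, 0, 0], [0, 0, 0], [0, 0, 0]]' --claw '[26, 26, 26, 26, 26]'

```text
t: 23.4
eef_pos: [0.6067, 0.1884, 0.1313]
tool_rot: [0.003, 0.618, 0.786, 0.005]
contact_force: [0.3, -0.5, -0.4]
gripper_width: 0.302
```

```bash
python3 - <<'E'
from h import *
plan(ch(-.17,0,.12),np.pi/2+CY)
c=cam('wrist','w20'); np.save('cw20.npy',c,allow_pickle=True)
s=cam('scene','s20');np.save('cs20.npy',s,allow_pickle=True);im=s['pixels']; cv2.imwrite('pics/s20a.png',cv2.convertScaleAbs(cv2.resize(im[200:290,325:425],None,fx=6.6,fy=6.6,interpolation=cv2.INTER_CUBIC),alpha=1.4))
E
```

```text
t 23.40 pos [0.6067 0.1884 0.1313] F [ 0.3 -0.5 -0.4] w 25.8 q [-0.    0.54 -0.54  1.71  0.33  0.97 -0.43]
dp [ 0.62 -5.31  0.39] ang [ 0.12 -0.02  0.02]
```

View pics/w20.png

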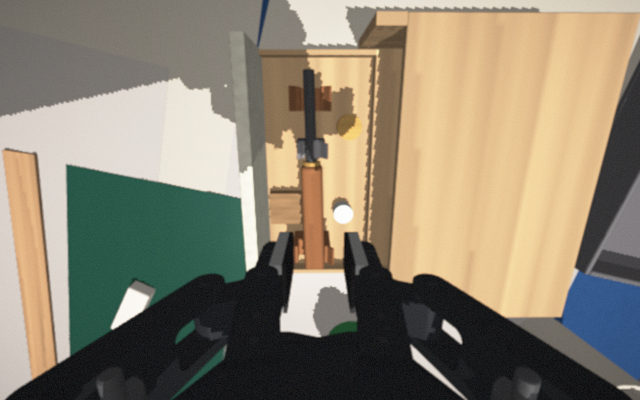

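View pics/s20a.png

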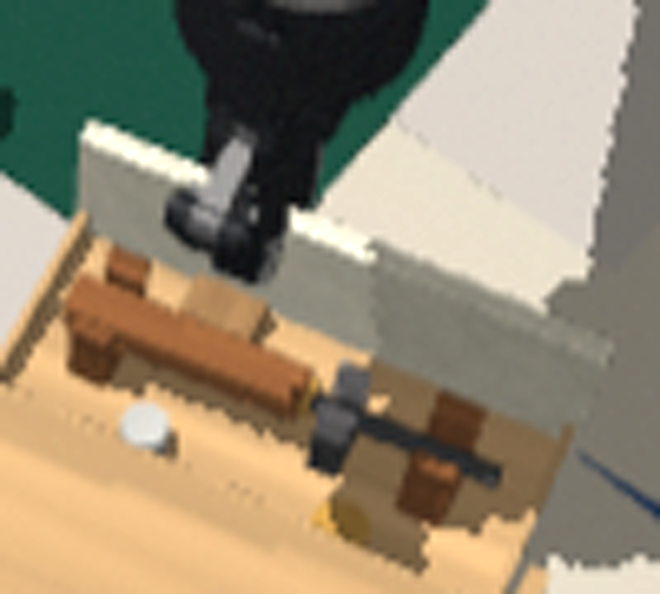

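```bash
python3 - <<'E'
from h import *
np.set_printoptions(precision=4,suppress=True)
c=np.load('cw20.npy',allow_pickle=True).item(); s=np.load('cs20.npy',allow_pickle=True).item()
im=c['pixels']; cv2.imwrite('pics/w20a.png',cv2.resize(im[60:280,270:370],None,fx=4,fy=2.7,interpolation=cv2.INTER_CUBIC))
S=lambda x,y:((x+.5)/6.6-.5+325,(y+.5)/6.6-.5+200)
print('s tip',tochest(onz(s,S(496,476),.048)),'s joint',tochest(onz(s,S(310,393),.050)),'s clip +y',tochest(onz(s,S(363,432),.06)),'hend',tochest(onz(s,S(68,300),.05)))
print('w tip',tochest(onz(c,(308,70),.049)),'joint',tochest(onz(c,(311,163),.05)))
E
```

```text
s tip [-0.0446  0.0837  0.048 ] s joint [-0.0437  0.0113  0.05  ] s clip +y [-0.0328  0.0356  0.06  ] hend [-0.038  -0.0843  0.05  ]
w tip [-0.0456  0.0837  0.049 ] joint [-0.0437  0.0111  0.05  ]
```

View pics/w20a.png

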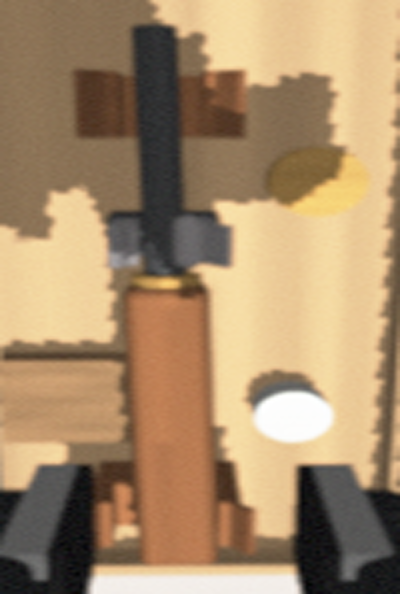

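Call:
jog_arm --dp '[[0.1, -1.2, 0], [0.3, -2.6, 0], [0.5, -4, 0], [0.65, -5, 0.5], [0.65, -5, 1.8]]' --angular '[[0, 0, 0], [0, 0, 0], [0, 0, 0], [0, 0, 0], [0, 0, 0]]' --claw '[0, 0, 0, 0, 0]'

```text
t: 24.0
eef_pos: [0.4755, 0.1724, 0.08]
tool_rot: [0.001, 0.617, 0.787, 0.0]
contact_force: [2.0, 0.1, -0.6]
gripper_width: -0.001
```

```bash
python3 - <<'E'
from h import *
print(tochest(tool()[0]))
plan(ch(-.14,0,.03),np.pi/2+CY)
E
```

```text
[-1.68714750e-01 -1.19740139e-04  8.00403938e-02]
t 24.00 pos [0.4755 0.1724 0.08  ] F [ 2.   0.1 -0.6] w -0.1 q [-0.01  0.43 -0.57  2.04  0.33  0.76 -0.54]
dp [0.   1.15 2.  ] ang [0.02 0.01 0.04]
```

Call:
jog_arm --dp '[[0, 0, 1], [0, 0, 2], [0, 0.5, 2], [0, 1.2, 2], [0, 1.8, 2]]' --angular '[[0, 0, 0], [0, 0, 0], [0, 0, 0], [0, 0, 0], [0, 0, 0]]' --claw '[0, 0, 0, 0, 0]'

```text
t: 24.5
eef_pos: [0.5231, 0.1836, 0.0298]
tool_rot: [0.0, 0.618, 0.786, 0.0]
contact_force: [-0.3, -0.1, 1.0]
gripper_width: 0.002
```

Call:
jog_arm --dp '[[0, 0.4, 0], [0, 0.9, 0], [0, 1.5, 0], [0, 2.1, 0], [0, 2.7, 0]]' --angular '[[0, 0, 0], [0, 0, 0], [0, 0, 0], [0, 0, 0], [0, 0, 0]]' --claw '[0, 0, 0, 0, 0]'

```text
t: 25.0
eef_pos: [0.5865, 0.1989, 0.0293]
tool_rot: [-0.001, 0.618, 0.786, -0.001]
contact_force: [-4.9, -0.9, 3.8]
gripper_width: 0.0
```

```bash
python3 - <<'E'
from h import *
print(tochest(tool()[0]))
plan(ch(-.002,0,.03),np.pi/2+CY)
cam('scene','s21')
E
```

```text
[-0.0545959  -0.00035649  0.0293006 ]
t 25.00 pos [0.5865 0.1989 0.0293] F [-4.9 -0.9  3.8] w 0.0 q [-0.07  0.65 -0.5   1.8   0.41  0.8  -0.53]
dp [ 0.01  2.1  -0.03] ang [-0.03  0.01  0.02]
```

View pics/s21.png

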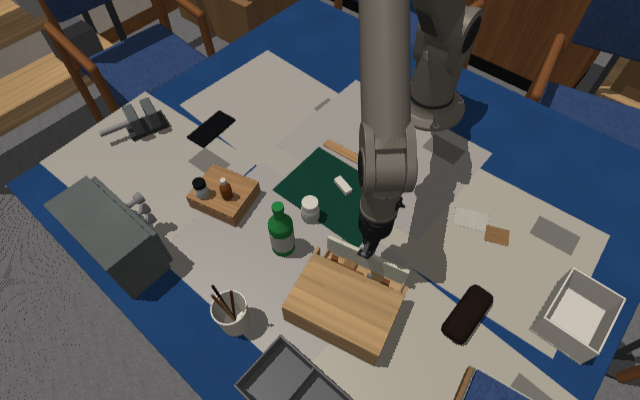

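Call:
jog_arm --dp '[[0, 0.5, 0], [0, 1, 0], [0, 1.4, 0], [0, 1.7, 0], [0, 1.85, 0]]' --angular '[[0, 0, 0], [0, 0, 0], [0, 0, 0], [0, 0, 0], [0, 0, 0]]' --claw '[0, 0, 0, 0, 0]'

```text
t: 25.55
eef_pos: [0.6314, 0.2097, 0.029]
tool_rot: [-0.0, 0.618, 0.786, -0.001]
contact_force: [-4.5, -1.7, 2.8]
gripper_width: -0.002
```

Call:
jog_arm --dp '[[0, 0.05, 0], [0, 0.1, 0], [0, 0.15, 0], [0, 0.2, 0], [0, 0.2, 0]]' --angular '[[0, 0, 0], [0, 0, 0], [0, 0, 0], [0, 0, 0], [0, 0, 0]]' --claw '[0, 0, 0, 0, 0]'

```text
t: 26.05
eef_pos: [0.6349, 0.2105, 0.029]
tool_rot: [-0.001, 0.618, 0.786, -0.002]
contact_force: [-9.5, -3.1, 6.1]
gripper_width: -0.002
```

```bash
python3 - <<'E'
from h import *
print(tochest(tool()[0]))
plan(ch(-.002,0,.03),np.pi/2+CY)
E
```

```text
[-0.00478039 -0.00034643  0.02897766]
t 26.05 pos [0.6349 0.2105 0.029 ] F [-9.5 -3.1  6.1] w -0.2 q [-0.08  0.72 -0.49  1.67  0.41  0.87 -0.5 ]
dp [ 0.01  0.11 -0.04] ang [-0.04  0.01  0.02]
```

Call:
jog_arm --dp '[[0, 0.02, 0], [0, -0.3, 0], [0, -0.8, 0], [0, -1.8, 0], [0, -3, 0]]' --angular '[[0, 0, 0], [0, 0, 0], [0, 0, 0], [0, 0, 0], [0, 0, 0]]' --claw '[0, 0, 0, 0, 0]'

```text
t: 26.55
eef_pos: [0.5649, 0.1938, 0.0294]
tool_rot: [0.001, 0.618, 0.786, 0.002]
contact_force: [-1.0, -0.4, -0.1]
gripper_width: 0.003
```

Call:
jog_arm --dp '[[0, -1, 0], [0, -1.5, -1], [0, -2, -2.5], [0, -2, -4], [0, -2, -5.5]]' --angular '[[0, 0, 0], [0, 0, 0], [0, 0, 0], [0, 0, 0], [0, 0, 0]]' --claw '[0, 0, 0, 0, 0]'

```text
t: 27.05
eef_pos: [0.5157, 0.1817, 0.1683]
tool_rot: [0.001, 0.618, 0.786, 0.001]
contact_force: [1.3, -0.3, -1.1]
gripper_width: -0.002
```

```bash
python3 - <<'E'
from h import *
plan(ch(-.14,-.2,.2),np.pi/2+CY)
c=cam('wrist','w22')
s=cam('scene','s22')
a=cv2.imread('pics/s0.png') if 0 else cv2.imread('pics/scene0.png')
cv2.imwrite('pics/s22c.png',np.hstack([cv2.resize(i[235:320,290:420],None,fx=3,fy=5,interpolation=cv2.INTER_CUBIC) for i in (a,s['pixels'])]))
E
```

```text
t 27.05 pos [0.5157 0.1817 0.1683] F [ 1.3 -0.3 -1.1] w -0.2 q [ 0.04  0.37 -0.61  1.87  0.26  0.97 -0.44]
dp [-7.98 -0.52 -1.27] ang [ 0.03 -0.    0.02]
```

View pics/w22.png

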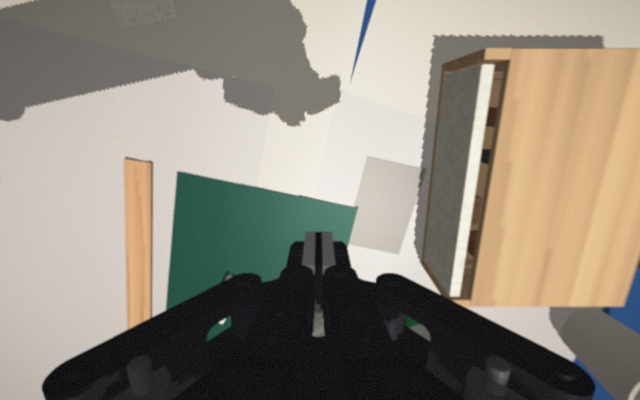

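View pics/s22c.png

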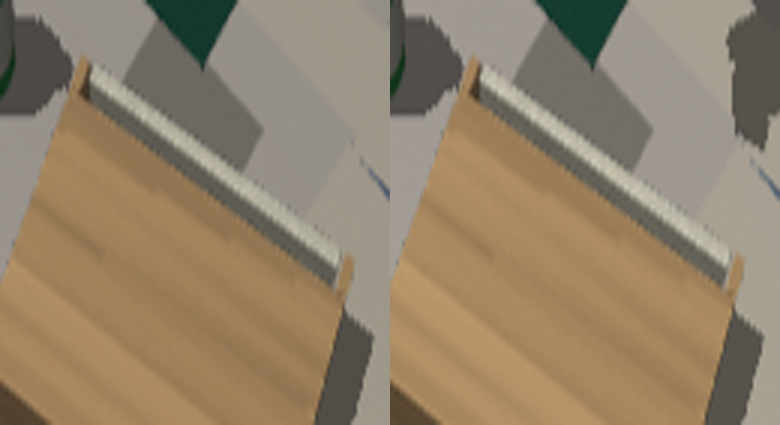

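View pics/s22.png

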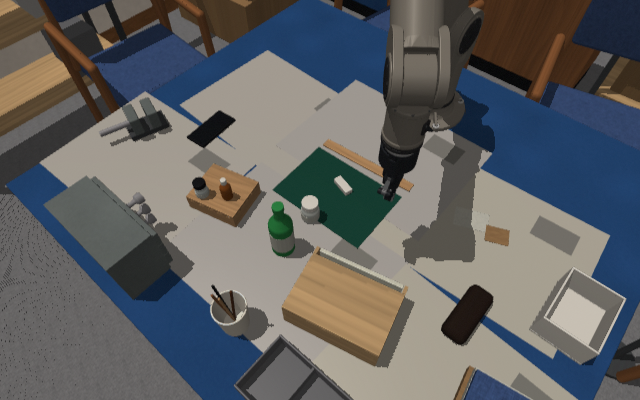

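Call:
jog_arm --dp '[[0, 0, -0.5], [0, 0, -0.5], [0, 0, -0.5], [0, 0, -0.5], [0, 0, -0.5]]' --angular '[[0, 0, 0], [0, 0, 0], [0, 0, 0], [0, 0, 0], [0, 0, 0]]' --claw '[0, 0, 0, 0, 0]'

```text
t: 27.65
eef_pos: [0.5149, 0.1815, 0.1781]
tool_rot: [-0.0, 0.618, 0.786, -0.001]
contact_force: [1.0, -0.9, -0.3]
gripper_width: -0.001
```

```bash
python3 - <<'E'
from h import *
s=cam('scene','s23')['pixels']; a=cv2.imread('pics/scene0.png')
d=cv2.absdiff(a,s).max(2)
for n,(x0,x1,y0,y1) in dict(riser_bottles=(185,240,165,222),phone=(185,238,108,148),tall=(265,298,200,258),jar=(300,322,194,225),eraser=(333,354,174,196),case=(440,495,284,345),drawer=(318,405,245,292),chest=(283,408,245,358)).items(): print(n,(d[y0:y1,x0:x1]>40).sum())
print(get_obs()['t'],get_obs()['contact_force'])
hand_in()
E
```

```text
riser_bottles 3
phone 0
tall 0
jar 0
eraser 0
case 0
drawer 3
chest 44
27.7 [-1.05580095 -0.09365152 -0.2869734 ]
the job is handed in; nothing more can be done
```

The job is done and was handed in at 27.7 s. I pressed the drawer front until it sprang out, drew the file out from under the riser by its rod, and re-gripped it by the handle. I then pressed it into the clip and pushed the drawer to its stop at about 10 N so that it latched.

**File:** After release the jaw's lip was over the rod, the handle in the rest and the tip in the slot. The tip and the handle joint measured within about 1–1.5 mm of where they belong along the clip. I did not see the file again once the drawer was shut.

**Drawer:** The last picture shows the drawer front where it was at the start, flush.

**Bystanders:** The phone, tall bottle, jar, eraser and case showed no change against the first picture, and the riser with its two bottles differed by 3 pixels. The chest region differed by 44 pixels; I did not look into why.

**What disagreed:** The fingertips really sit about 20 mm behind the given TCP. Because of this my first three closings passed over the rod without moving the file. In feeling for the right height the gripper then pressed on something, most likely the table, with about 12.6 N. The wrist and scene cameras disagreed by 2–4 mm on the clip's position, so I centred the rod with the wrist picture before pressing it in.

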